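Make room on the detergent rack and add a canister

TASK

On the small counter rack, free the clamp lever, slide the metal stop along its rail until its plate lines up with the black index tab on the price strip, and swing the lever fully back so the stop is locked there. Stand the spare canister from the counter upright on the rack in the space made, in line with the two already there and close beside them (no more than a finger's width of gap). Leave those two standing where they are, and leave the bottle, cup and carton on the counter alone.

Things in the scene. Friction and masses are not known exactly. Their poses are not given: they have to be found in the camera images.
- rack: black and grey counter rack, 390 mm long (y), deck top 180 mm above the counter; origin at counter height under the row line, x away from the robot, y along the row. Front panel's face at x = -55 mm, clamp rail in front of it. Deck clear above, from x = -55 to 60 mm; back lip 20 mm higher than the deck
- strip (a point): top outer edge of the aluminium price strip, at the rack's middle: 5 mm thick, rack x = -72 mm, z 165 to 205 mm, all along the front. A vertical gripper strikes it when taking the lever knob or grip post below: lean the tool 25 to 30 degrees from vertical, fingers pointing down and away from the robot (towards rack +x), closing along rack y
- row_end (a point): foot of the 10 mm thick end cheek that closes the +y end of the row: inner face at rack y = 180 mm, top 250 mm above the counter
- row_line (a point): point on the deck's top (rack x = 0, y = 0, z = 180 mm), axes as the rack's; the canisters stand with their centres on rack x = 0
- stop_plate (a point): point on the stop, in the middle of its 6 mm thick upright steel plate (plate across the row, x -59 to 51 mm, z 183 to 273 mm in the rack frame) at its front edge just behind the price strip; its y in the rack frame must equal that of the index tab. Stop plate, grip post and lever all ride on one carriage
- mark: black index tab clipped over the price strip, 10 mm wide along the strip, 36 mm tall (16 mm of it above the strip) with a 24 mm wide foot, 12 mm thick; fixed, origin at its middle, axes as the rack's. It marks where the stop plate belongs, further to rack -y than the stop starts
- grip_post (a point): upright round black post on the carriage, 16 mm across, reaching from 56 to 112 mm above the counter; the point is on its axis at 96 mm height, a good place to hold. Move it along rack -y to open the space
- carriage (a joint): slide of the carriage along rack -y in m: 0 is nearest the row, end of travel 0.14; about 4 N to move when unlocked, held fast against 40 N when the lever is at 0
- lever (a joint): angle of the clamp lever in rad about a vertical axis through lever_hub, stops at 0 and 0.8, stays where left (about 3 to 6 N at the knob). 0 = locked, the arm lies along rack +y, parallel to the rail; it grows anticlockwise from above, the knob swinging out towards the robot; above 0.6 the carriage is free, at 0.8 fully open
- lever_hub (a point): point on the lever's vertical turning axis, 96 mm above the counter (the hub itself is low, top at 66 mm); 65 mm to rack +y of the grip post
- lever_knob (a point): upright round black knob at the end of the lever's arm, 20 mm across, from 64 to 112 mm above the counter, 85 mm from the hub's axis; the point is on its axis at 96 mm height
- spare: loose white canister with a grey lid, 58 mm across (lid 54 mm), 120 mm tall, the lid being its top 16 mm, about 0.4 kg, standing on the counter in front of the rack to the left or right; origin at the centre of its underside
- can_a: like the spare, standing on the rack next to the end cheek; origin at the centre of its underside
- can_b: like the spare, standing on the rack beside can_a, next to the stop; origin at the centre of its underside. The spare goes on its rack -y side, between it and the stop plate
- softener: bystander: white bottle 72 mm across, 150 mm tall, on the counter on the other side from the spare; origin at the centre of its underside
- cup: bystander: grey measuring cup 72 mm across, 65 mm tall, in front of the rack; origin at the centre of its underside
- carton: bystander: cardboard carton 140 x 70 x 125 mm to the right of the rack; origin at the centre of its underside

How it is judged:
On the way, in this order (a step that is already met when the one before it is completed fails the run):
1. the clamp lever is swung open (past 0.65 rad) (value of joint lever above 0.65 rad), for 0.1 s.
2. the stop plate is at the index tab (within 5 mm along the rail) (y of stop_plate in the frame of mark between -0.005 and 0.005 m), for 0.2 s.
3. the lever is locked again (under 0.12 rad) with the stop at the tab (all of step 2 and value of joint lever below 0.12 rad), for 0.2 s.
At the end, for the whole second after the job is handed in: Lever under 0.12 rad; stop plate within 5 mm of the tab along the rail; spare upright, at rest on the deck, within 14 mm of the row line, gap to can_b at most 18 mm; can_a, can_b upright within 15 mm and bottle, cup, carton within 30 mm of their starts (all of step 3 and x of spare in the frame of rack between -0.014 and 0.014 m and z of spare in the frame of rack between 0.175 and 0.185 m and horizontal distance between spare and can_b below 0.076 m and angle between each of spare, can_a, can_b's own z axis and vertical below 0.06 rad and linear speed of spare below 0.02 m/s and distance of each of can_a, can_b from where it was at the start of the episode below 0.015 m and distance of each of softener, cup, carton from where it was at the start of the episode below 0.03 m); the robot touches nothing.
It fails at once if a canister on the rack is knocked over (angle between any of can_a, can_b's own z axis and vertical above 0.5 rad).
It fails at once if the bottle, cup or carton is knocked away (distance of any of softener, cup, carton from where it was at the start of the episode above 0.05 m).
It also fails if it takes over 72 s, if anything falls off the work surface, if the arm or the gripper's body presses on something with over 40 N, if the wrist force passes 120 N, or if a joint passes its speed limit or range.

ROBOT

A 7-joint arm with a two-finger parallel gripper is mounted at the origin on the work surface. World frame = base frame: x ahead of the robot, y to its left, z up, the work surface at z = 0. Lengths are in m, angles in rad, forces in N, time in s.
With the tool pointing down it reaches from about 0.425 to 0.95 m from the base axis. Payload 4.7 kg.
Tool frame: the origin (TCP) lies at the very end of the fingers, on their centre line; the grasp point (between the pads) lies 19 mm behind it; z points along the fingers, y is the line along which they close (so a half turn about z gives the same grasp; the last joint's range is limited). The gripper opens to 87 mm and grips with 3 to 60 N. Pads are 19 mm wide; open, the fingers measure 117 mm over their backs; the gripper's body (75 mm by 190 mm) begins 51 mm behind the grasp point.
Start: joints at [1.202, 0.469, -0.049, 1.532, 0.024, 1.141, -0.082], TCP at [0.225, -0.636, 0.223] pointing down, gripper open.
Joint ranges: [-2.59, 2.59], [-0.33, 1.99], [-1.39, 1.29], [0.1, 2.45], [-1.04, 4.18], [0.21, 1.99], [-2.66, 2.66]. Speed limits (rad/s): [2.57, 2.57, 3.14, 3.14, 3.14, 3.14, 3.14].

INTERFACE

Orientations are given as a 3x3 rotation matrix whose columns are the frame's x, y, z axes.
In Python, from cell import manip gives the robot as it stands. The module is installed in compiled form; this text tells all that it offers.
- The arm moves only by the tool move_arm, never from a script. Its argument "rows" is a list of rows, each an object with "dp": the shift along the tool's x, y, z in cm, a list of three; "yaw": the turn about the tool's z in degrees; "gripper": the opening, from -1 (shut) to 1 (fully open). In form: [{"dp": [dx, dy, dz], "yaw": yaw, "gripper": gripper}, ...]. A call has 1 to 20 rows; each row is the pose to reach, as a shift and turn from the pose commanded when the call began, along the tool's axes at that moment; what a row does not reach only later rows make up. A row lasts 1/12 s, in which the tool goes at most 41.7 mm and 7.16 degrees, less where a joint would pass 70% of its speed; a pose out of reach is approached as far as the arm can. A call with a gripper value outside its range is refused whole. The fingers move at their own pace and stop on an object; "force" is the grip in N (left out, the last holds). Time passes only in rows, so rows that repeat a pose let the fingers close. It gives the time, the measured TCP pose, the force, the opening and the grip force at its end, in the units of the state.
- manip.read_state(): the state, without advancing time (a new reading comes with each control period).
- manip.grab_frame(name): name is "scene" or "top" or "wrist"; returns a dict with "image" (400x640x3 uint8, blue, green, red), "z_map" (400x640 float32, m along the optical axis (not along the pixel's ray), 0 where there is no reading), "fx", "fy", "cx", "cy" (pixels), "cam_to_world" (4x4, takes a point from camera to world coordinates); the wrist camera has in their place "tool_from_camera" (4x4, takes a point from camera to tool coordinates, whose origin is the TCP and whose axes are the flange's). Camera axes: x right, y down, z forward; pixel columns grow to the right and rows downward; lengths in m; the calibration is good to about 2 mm. A picture is of the moment at which its call begins: read the wrist's pose just before it.
- manip.hand_in(): hands the job in; it is judged then, once.
The state is a dict: "clock": time; "joint_positions": joint angles; "joint_velocities": joint speeds; "joint_torque": joint torques, N m; "position": TCP position; "tool_rot": TCP orientation; "contact_force": force on the tool from outside, world axes, zero at the start; "wrist_torque": the same for the moment, N m; "finger_gap": opening from 0.0 (shut) to 1.0 (fully open); "gripper_force": force on a finger pad.
Only numpy, scipy, OpenCV 4.12 (cv2) and the standard library are available. Lean on these libraries where they do the work, as an engineer would, in place of code of your own. Each camera call takes 0.05 s, during which the arm holds its last target. There are 200 camera calls.

## Working session

There is one attempt and no reset: what is moved stays moved. The work goes in short steps, Python scripts to look and compute and a tool call to move; the robot and the scene stay as the last step left them, time stands still between calls to the robot, and variables do not carry over. Pictures are saved under pics/ and viewed, at most 10 in all, crops included, and the job is handed in when it is done.

Besides the shell and the picture viewer there is one more tool, called after "Request:" by a JSON object that holds its "op" and its "data", one argument or row to a line. move_arm: Moves the arm, as the interface text tells. Its arguments: {"type":"object","properties":{"rows":{"type":"array","items":{"type":"object","properties":{"dp":{"type":"array","items":{"type":"number"}},"yaw":{"type":"number"},"gripper":{"type":"number"}}}},"force":{"type":"number"}},"required":["rows"]}

```bash
mkdir -p pics; ls; python3 - <<'E'
from cell import manip
import cv2,numpy as np
s=manip.read_state()
print(s['clock'],s['position'],np.round(s['tool_rot'],3),s['finger_gap'])
for n in ("scene","top"):
    f=manip.grab_frame(n); cv2.imwrite(f"pics/{n}0.png",f["image"]); np.savez(f"{n}0.npz",**f)
    print(n,f["fx"],f["cx"],f["cy"],np.round(f["cam_to_world"],3).tolist())
E
```

```text
pics
0.0 [ 0.22480358 -0.63582737  0.22147805] [[ 0.943  0.333 -0.001]
 [ 0.333 -0.943  0.002]
 [-0.    -0.002 -1.   ]] 0.9965782858363189
scene 363.5020321343013 314.6667225922372 199.23021394625704 [[-0.516, -0.636, 0.574, 0.07], [-0.857, 0.375, -0.354, 0.31], [0.01, -0.674, -0.738, 0.806], [0.0, 0.0, 0.0, 1.0]]
top 425.7226383792559 315.9699312436279 200.43626674065345 [[0.004, -0.999, 0.042, 0.522], [-1.0, -0.005, -0.027, 0.002], [0.027, -0.042, -0.999, 1.07], [0.0, 0.0, 0.0, 1.0]]
```

View pics/scene0.png

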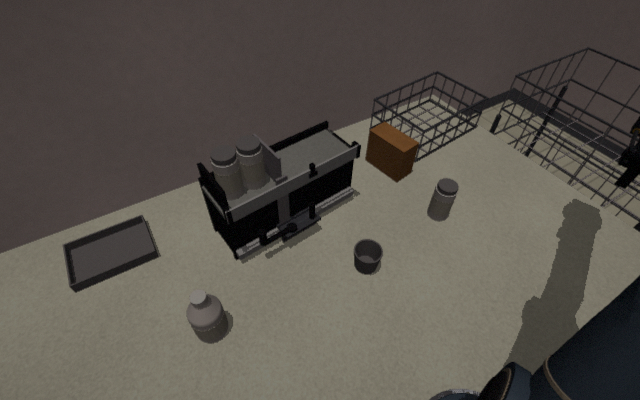

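View pics/top0.png

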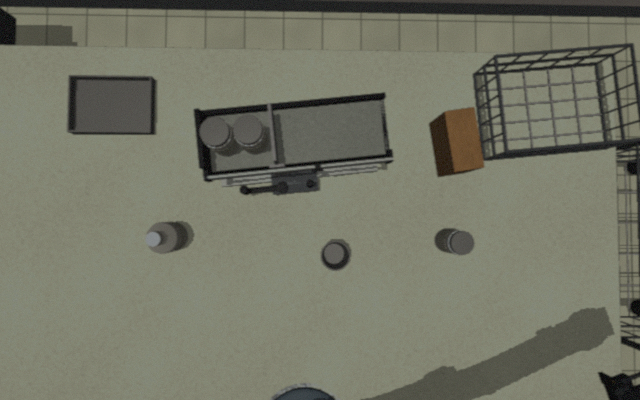

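The top view shows the rack at about (195–390, 95–180), knob (246,190), hub (283,188), post (310,183), tab (317,165), spare (458,241), cup (335,254), bottle (165,237). The scene view agrees with this, with the tab at (312,168) and the spare at (443,197).

```bash
python3 - <<'E'
import cv2,numpy as np
a=np.load("top0.npz")["image"][85:205,185:400]; b=np.load("scene0.npz")["image"][130:255,190:370]
g=lambda i:cv2.convertScaleAbs(cv2.LUT(i,(255*(np.arange(256)/255)**.5).astype(np.uint8)),alpha=1.1)
A=cv2.resize(g(a),None,fx=3.7,fy=2.4*1.0,interpolation=3); A=cv2.resize(g(a),(795,444),interpolation=3)
cv2.imwrite("pics/topc.png",A); cv2.imwrite("pics/scenec.png",cv2.resize(g(b),(792,550),interpolation=3))
E
```

```text
(no output)
```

View pics/topc.png

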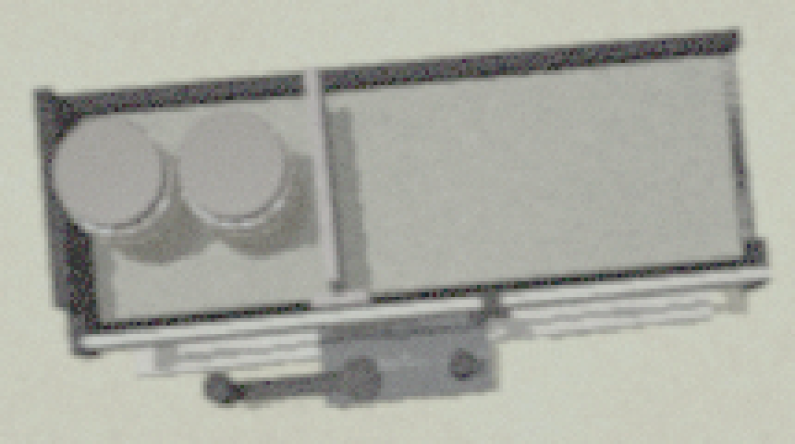

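View pics/scenec.png

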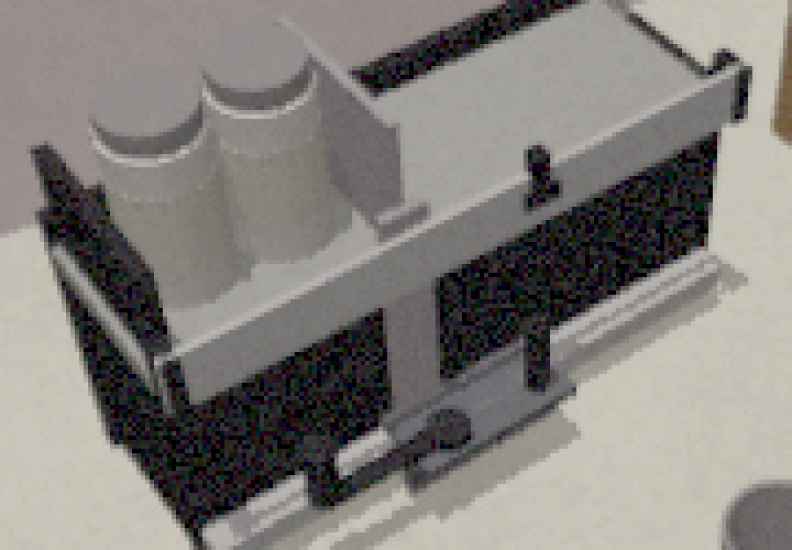

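The enlarged top crop shows the knob at (222,386), hub (358,378), post (463,362), tab (492,302) and strip top from (80,343) to (770,275). The scene crop has the knob top at (320,440), post top (537,322), tab top (537,150) and plate front corner (398,127).

```bash
cat > h.py <<'E'
import numpy as np,cv2
def ray(f,u,v):
    T=f["cam_to_world"]; d=T[:3,:3]@np.array([(u-f["cx"])/f["fx"],(v-f["cy"])/f["fy"],1]); return T[:3,3],d
def plane(f,u,v,z):
    o,d=ray(f,u,v); return o+d*(z-o[2])/d[2]
def tri(r1,r2):
    A=np.zeros((3,3));b=np.zeros(3)
    for o,d in (r1,r2):
        d=d/np.linalg.norm(d);P=np.eye(3)-np.outer(d,d);A+=P;b+=P@o
    p=np.linalg.solve(A,b); return p,[np.linalg.norm(np.cross(p-o,d/np.linalg.norm(d))) for o,d in (r1,r2)]
def cloud(f):
    v,u=np.mgrid[0:400,0:640]; z=f["z_map"]; T=f["cam_to_world"]
    P=np.stack([(u-f["cx"])/f["fx"]*z,(v-f["cy"])/f["fy"]*z,z],-1)@T[:3,:3].T+T[:3,3]; P[z<=0]=np.nan; return P
E
python3 - <<'E'
from h import *
np.set_printoptions(precision=4,suppress=True)
t=dict(np.load("top0.npz")); s=dict(np.load("scene0.npz"))
tc=lambda u,v:(185+u/3.698,85+v/3.7); sc=lambda u,v:(190+u/4.4,130+v/4.4)
for n,a,b in [("knob",(222,386),(320,440)),("post",(463,362),(537,322)),("hub",(358,378),(450,422)),("tab",(492,296),(537,150)),("strip+",(78,345),(168,357)),("strip-",(770,272),(748,68)),
  ("platefront",(334,290),(398,127)),("canA",(107,172),(147,105)),("canB",(231,162),(257,58))]:
    print(n,*tri(ray(t,*tc(*a)),ray(s,*sc(*b))))
for nm,f in(("top",t),("scene",s)):
    C=cloud(f); x,y,z=np.moveaxis(C,-1,0)
    # deck rack region
    def stat(m,l): 
        p=C[m]; print(nm,l,len(p),p.mean(0) if len(p) else'', p.min(0) if len(p) else '',p.max(0) if len(p) else '')
        return p
    st=stat((z>.193)&(z<.215)&(x>.5)&(x<.85)&(y>-.2)&(y<.35),"strip/lip")
    for l,m in (("spare",(z>.108)&(z<.135)&(y<-.2)&(y>-.45)&(x>.3)&(x<.55)),("cup",(z>.055)&(z<.08)&(abs(y)<.15)&(x>.3)&(x<.56)),("knobpost",(z>.1)&(z<.125)&(x<.63)&(x>.5)&(abs(y)<.25)),("lids",(z>.29)&(z<.31)&(y>-.1)&(y<.35)&(x>.5)),("tabtop",(z>.213)&(z<.23)&(x<.68)&(x>.5)&(y<.02)&(y>-.1)),("plate",(z>.262)&(z<.28)&(x<.8)&(x>.5)&(y<.15)&(y>.0))):
        p=stat(m,l)
        if l=="lids":
            c,r=cv2.minEnclosingCircle(p[p[:,1]>np.median(p[:,1])][:,:2].astype(np.float32))
E
```

```text
knob [0.5869 0.1361 0.1124] [np.float64(0.00011724372230091351), np.float64(0.00011724372230095761)]
post [ 0.6024 -0.0103  0.1107] [np.float64(7.688016715152744e-05), np.float64(7.688016715150757e-05)]
hub [0.5947 0.0548 0.0673] [np.float64(0.0014053832685112196), np.float64(0.001405383268511366)]
tab [ 0.6292 -0.025   0.2176] [np.float64(0.0006290915234404934), np.float64(0.0006290915234405977)]
strip+ [0.6025 0.2017 0.2051] [np.float64(0.00014167308575428644), np.float64(0.00014167308575442576)]
strip- [ 0.6461 -0.1813  0.1986] [np.float64(0.0007981482402857894), np.float64(0.0007981482402858075)]
platefront [0.6251 0.0577 0.2739] [np.float64(0.0002935449595115304), np.float64(0.00029354495951151437)]
canA [0.6792 0.1669 0.2958] [np.float64(0.0011655984957766664), np.float64(0.0011655984957766065)]
canB [0.6846 0.1062 0.2963] [np.float64(0.0010156103343005195), np.float64(0.0010156103343006023)]
top strip/lip 1972 [0.6994 0.0329 0.2023] [ 0.5991 -0.1771  0.1931] [0.7843 0.2169 0.2149]
top spare 480 [ 0.4695 -0.3492  0.1203] [ 0.4427 -0.378   0.1088] [ 0.4951 -0.3239  0.1255]
top c
[... 365 characters left out ...]
.6794 0.0804 0.2725] [0.6306 0.058  0.2621] [0.7397 0.1494 0.2797]
scene strip/lip 1648 [0.6591 0.0506 0.2019] [ 0.597 -0.179  0.193] [0.7822 0.2239 0.215 ]
scene spare 285 [ 0.4647 -0.3471  0.1186] [ 0.4406 -0.38    0.1082] [ 0.4941 -0.3239  0.1236]
scene cup 236 [ 0.4342 -0.0703  0.0623] [ 0.3979 -0.1047  0.055 ] [ 0.4697 -0.0344  0.0681]
scene knobpost 482 [0.6166 0.1267 0.1121] [ 0.5746 -0.0141  0.1   ] [0.63   0.2122 0.1249]
scene lids 1672 [1.0818 0.1393 0.2995] [ 0.6512 -0.0998  0.29  ] [1.4411 0.3493 0.31  ]
scene tabtop 29 [ 0.6241 -0.0216  0.2192] [ 0.6185 -0.0288  0.213 ] [ 0.6311 -0.0168  0.224 ]
scene plate 320 [0.6663 0.0941 0.2708] [0.6293 0.0569 0.2621] [0.7369 0.1489 0.28  ]
```

Request:
{"op": "move_arm", "data": {
  "rows": [
    {"dp": [0,0,-6],"yaw": 0,"gripper": 0},
    {"dp": [58.7,-53.5,-25],"yaw": 13.2,"gripper": 0},
    {"dp": [58.7,-53.5,-25],"yaw": 13.2,"gripper": 0},
    {"dp": [58.7,-53.5,-25],"yaw": 13.2,"gripper": 0},
    {"dp": [58.7,-53.5,-25],"yaw": 13.2,"gripper": 0},
    {"dp": [58.7,-53.5,-25],"yaw": 13.2,"gripper": 0},
    {"dp": [58.7,-53.5,-25],"yaw": 13.2,"gripper": 0},
    {"dp": [58.7,-53.5,-25],"yaw": 13.2,"gripper": 0},
    {"dp": [58.7,-53.5,-25],"yaw": 13.2,"gripper": 0},
    {"dp": [58.7,-53.5,-25],"yaw": 13.2,"gripper": 0},
    {"dp": [58.7,-53.5,-25],"yaw": 13.2,"gripper": 0},
    {"dp": [58.7,-53.5,-25],"yaw": 13.2,"gripper": 0},
    {"dp": [58.7,-53.5,-25],"yaw": 13.2,"gripper": 0},
    {"dp": [58.7,-53.5,-25],"yaw": 13.2,"gripper": 0},
    {"dp": [58.7,-53.5,-25],"yaw": 13.2,"gripper": 0},
    {"dp": [58.7,-53.5,-25],"yaw": 13.2,"gripper": 0},
    {"dp": [58.7,-53.5,-25],"yaw": 13.2,"gripper": 0},
    {"dp": [58.7,-53.5,-25],"yaw": 13.2,"gripper": 0},
    {"dp": [58.7,-53.5,-25],"yaw": 13.2,"gripper": 0},
    {"dp": [58.7,-53.5,-25],"yaw": 13.2,"gripper": 0}
  ]
}}

```text
clock: 1.77
position: [0.587, 0.0402, 0.4653]
tool_rot: [[0.994, 0.109, -0.0], [0.109, -0.994, -0.0], [-0.0, 0.0, -1.0]]
contact_force: [0.9, 0.5, 1.3]
finger_gap: 0.499
gripper_force: 0.0
```

```bash
cat > st.py <<'E'
from cell import manip; import numpy as np
np.set_printoptions(precision=4,suppress=True)
s=manip.read_state(); print(s['clock'],s['position'],s['joint_positions'],s['finger_gap'],s['contact_force']); print(s['tool_rot'])
E
python3 st.py
```

```text
1.7667 [0.587  0.0402 0.4653] [ 0.2341  0.2566 -0.4963  1.3263  0.1215  1.5889 -1.708 ] 0.4992143656253308 [0.9092 0.5009 1.2667]
[[ 0.9941  0.1087 -0.0004]
 [ 0.1087 -0.9941 -0.0004]
 [-0.0005  0.0004 -1.    ]]
```

Request:
{"op": "move_arm", "data": {
  "rows": [
    {"dp": [1.2,-2.4,-40],"yaw": 0,"gripper": 0},
    {"dp": [1.2,-2.4,-40],"yaw": 0,"gripper": 0},
    {"dp": [1.2,-2.4,-40],"yaw": 0,"gripper": 0},
    {"dp": [1.2,-2.4,-40],"yaw": 0,"gripper": 0},
    {"dp": [1.2,-2.4,-40],"yaw": 0,"gripper": 0},
    {"dp": [1.2,-2.4,-40],"yaw": 0,"gripper": 0},
    {"dp": [1.2,-2.4,-40],"yaw": 0,"gripper": 0},
    {"dp": [1.2,-2.4,-40],"yaw": 0,"gripper": 0},
    {"dp": [1.2,-2.4,-40],"yaw": 0,"gripper": 0}
  ]
}}

```text
clock: 2.52
position: [0.5807, 0.0539, 0.6636]
tool_rot: [[0.994, 0.106, 0.041], [0.106, -0.994, 0.002], [0.041, 0.003, -0.999]]
contact_force: [-0.2, 0.6, -0.5]
finger_gap: 0.502
gripper_force: 0.0
```

```bash
python3 st.py
```

```text
2.5167 [0.5807 0.0539 0.6636] [-0.3711  0.2747  0.3328  0.8522 -0.0965  1.9859 -1.5572] 0.5021088535282572 [-0.2139  0.5921 -0.5211]
[[ 0.9935  0.1059  0.0412]
 [ 0.1059 -0.9944  0.0017]
 [ 0.0412  0.0027 -0.9991]]
```

Request:
{"op": "move_arm", "data": {
  "rows": [
    {"dp": [0,0,-50],"yaw": 0,"gripper": 0},
    {"dp": [0,0,-50],"yaw": 0,"gripper": 0},
    {"dp": [0,0,-50],"yaw": 0,"gripper": 0},
    {"dp": [0,0,-50],"yaw": 0,"gripper": 0},
    {"dp": [0,0,-50],"yaw": 0,"gripper": 0},
    {"dp": [0,0,-50],"yaw": 0,"gripper": 0}
  ]
}}

```text
clock: 3.02
position: [0.5372, 0.0505, 0.6965]
tool_rot: [[0.99, 0.109, 0.09], [0.109, -0.994, 0.009], [0.091, 0.001, -0.996]]
contact_force: [0.1, 1.2, -0.7]
finger_gap: 0.494
gripper_force: 0.0
```

```bash
python3 st.py
```

```text
3.0167 [0.5372 0.0505 0.6965] [-0.4795  0.1828  0.4291  0.8968 -0.0867  1.9857 -1.5604] 0.4944221454130938 [ 0.1232  1.2261 -0.6636]
[[ 0.9899  0.109   0.0903]
 [ 0.1087 -0.994   0.0091]
 [ 0.0908  0.0008 -0.9959]]
```

Request:
{"op": "move_arm", "data": {
  "rows": [
    {"dp": [0,0,12],"yaw": 0,"gripper": 0},
    {"dp": [0,0,12],"yaw": 0,"gripper": 0},
    {"dp": [0,0,12],"yaw": 0,"gripper": 0},
    {"dp": [0,0,12],"yaw": 0,"gripper": 0}
  ]
}}

```text
clock: 3.35
position: [0.5451, 0.0519, 0.5655]
tool_rot: [[0.992, 0.11, 0.069], [0.109, -0.994, 0.005], [0.069, 0.002, -0.998]]
contact_force: [0.2, 1.2, -2.3]
finger_gap: 0.501
gripper_force: 0.0
```

```bash
python3 st.py
```

```text
3.35 [0.5451 0.0519 0.5655] [-0.517   0.113   0.4012  1.2714 -0.0413  1.6971 -1.5872] 0.5011879178333695 [ 0.1594  1.1681 -2.2775]
[[ 0.9916  0.1096  0.0687]
 [ 0.1095 -0.994   0.0052]
 [ 0.0688  0.0024 -0.9976]]
```

Request:
{"op": "move_arm", "data": {
  "rows": [
    {"dp": [25,0,-50],"yaw": 0,"gripper": 0},
    {"dp": [25,0,-50],"yaw": 0,"gripper": 0},
    {"dp": [25,0,-50],"yaw": 0,"gripper": 0},
    {"dp": [25,0,-50],"yaw": 0,"gripper": 0},
    {"dp": [25,0,-50],"yaw": 0,"gripper": 0},
    {"dp": [25,0,-50],"yaw": 0,"gripper": 0},
    {"dp": [25,0,-50],"yaw": 0,"gripper": 0},
    {"dp": [25,0,-50],"yaw": 0,"gripper": 0},
    {"dp": [25,0,-50],"yaw": 0,"gripper": 0},
    {"dp": [25,0,-50],"yaw": 0,"gripper": 0}
  ]
}}

```text
clock: 4.18
position: [0.6137, 0.0606, 0.6992]
tool_rot: [[0.984, 0.11, 0.139], [0.109, -0.994, 0.014], [0.139, 0.002, -0.99]]
contact_force: [-0.0, -0.6, 0.6]
finger_gap: 0.501
gripper_force: 0.0
```

```bash
python3 st.py
```

```text
4.1833 [0.6137 0.0606 0.6992] [-0.3288  0.3226  0.3006  0.7035 -0.1102  1.9864 -1.562 ] 0.5013568481314508 [-0.0055 -0.569   0.6417]
[[ 0.9842  0.1097  0.1387]
 [ 0.1089 -0.994   0.0136]
 [ 0.1393  0.0017 -0.9902]]
```

Request:
{"op": "move_arm", "data": {
  "rows": [
    {"dp": [25,0,-50],"yaw": 0,"gripper": 0},
    {"dp": [25,0,-50],"yaw": 0,"gripper": 0},
    {"dp": [25,0,-50],"yaw": 0,"gripper": 0},
    {"dp": [25,0,-50],"yaw": 0,"gripper": 0},
    {"dp": [25,0,-50],"yaw": 0,"gripper": 0}
  ]
}}

```text
clock: 4.6
position: [0.6221, 0.0619, 0.7195]
tool_rot: [[0.976, 0.109, 0.188], [0.108, -0.994, 0.019], [0.189, 0.002, -0.982]]
contact_force: [0.1, -0.0, -0.2]
finger_gap: 0.502
gripper_force: 0.0
```

Request:
{"op": "move_arm", "data": {
  "rows": [
    {"dp": [25,0,-50],"yaw": 0,"gripper": 0},
    {"dp": [25,0,-50],"yaw": 0,"gripper": 0},
    {"dp": [25,0,-50],"yaw": 0,"gripper": 0}
  ]
}}

```text
clock: 4.85
position: [0.6232, 0.0623, 0.7415]
tool_rot: [[0.966, 0.109, 0.236], [0.106, -0.994, 0.023], [0.237, 0.003, -0.971]]
contact_force: [-0.4, -0.5, 0.5]
finger_gap: 0.502
gripper_force: 0.0
```

```bash
python3 st.py
```

```text
4.85 [0.6232 0.0623 0.7415] [-0.3238  0.3332  0.3156  0.594  -0.127   1.9861 -1.5638] 0.5018686302906342 [-0.4011 -0.4513  0.5228]
[[ 0.9656  0.1087  0.2362]
 [ 0.1062 -0.9941  0.0232]
 [ 0.2374  0.0027 -0.9714]]
```

Request:
{"op": "move_arm", "data": {
  "rows": [
    {"dp": [25,0,-50],"yaw": 0,"gripper": 0},
    {"dp": [25,0,-50],"yaw": 0,"gripper": 0},
    {"dp": [25,0,-50],"yaw": 0,"gripper": 0}
  ]
}}

```text
clock: 5.1
position: [0.6195, 0.0624, 0.7637]
tool_rot: [[0.954, 0.109, 0.281], [0.105, -0.994, 0.028], [0.282, 0.003, -0.959]]
contact_force: [-0.3, 0.4, -0.1]
finger_gap: 0.501
gripper_force: 0.0
```

Request:
{"op": "move_arm", "data": {
  "rows": [
    {"dp": [25,0,-50],"yaw": 0,"gripper": 0},
    {"dp": [25,0,-50],"yaw": 0,"gripper": 0},
    {"dp": [25,0,-50],"yaw": 0,"gripper": 0}
  ]
}}

```text
clock: 5.35
position: [0.6115, 0.062, 0.7864]
tool_rot: [[0.94, 0.109, 0.324], [0.104, -0.994, 0.032], [0.326, 0.003, -0.946]]
contact_force: [-0.6, 0.1, 0.6]
finger_gap: 0.499
gripper_force: 0.0
```

Request:
{"op": "move_arm", "data": {
  "rows": [
    {"dp": [25,0,-50],"yaw": 0,"gripper": 0},
    {"dp": [25,0,-50],"yaw": 0,"gripper": 0},
    {"dp": [25,0,-50],"yaw": 0,"gripper": 0}
  ]
}}

```text
clock: 5.6
position: [0.5999, 0.0612, 0.8095]
tool_rot: [[0.924, 0.108, 0.366], [0.102, -0.994, 0.037], [0.368, 0.004, -0.93]]
contact_force: [-0.7, 0.6, 0.4]
finger_gap: 0.501
gripper_force: 0.0
```

Request:
{"op": "move_arm", "data": {
  "rows": [
    {"dp": [25,0,-50],"yaw": 0,"gripper": 0},
    {"dp": [25,0,-50],"yaw": 0,"gripper": 0},
    {"dp": [25,0,-50],"yaw": 0,"gripper": 0}
  ]
}}

```text
clock: 5.85
position: [0.5851, 0.06, 0.8328]
tool_rot: [[0.907, 0.108, 0.407], [0.1, -0.994, 0.041], [0.409, 0.004, -0.913]]
contact_force: [-0.4, -0.5, 0.3]
finger_gap: 0.501
gripper_force: 0.0
```

```bash
python3 st.py
```

```text
5.85 [0.5851 0.06   0.8328] [-0.3761  0.2679  0.3951  0.4805 -0.1494  1.9861 -1.567 ] 0.5007575543663214 [-0.3891 -0.5351  0.323 ]
[[ 0.9071  0.1082  0.4067]
 [ 0.1003 -0.9941  0.0409]
 [ 0.4087  0.0037 -0.9127]]
```

Request:
{"op": "move_arm", "data": {
  "rows": [
    {"dp": [25,0,-50],"yaw": 0,"gripper": 0},
    {"dp": [25,0,-50],"yaw": 0,"gripper": 0},
    {"dp": [25,0,-50],"yaw": 0,"gripper": 0}
  ]
}}

```text
clock: 6.1
position: [0.5676, 0.0586, 0.856]
tool_rot: [[0.888, 0.108, 0.446], [0.098, -0.994, 0.045], [0.449, 0.004, -0.894]]
contact_force: [0.3, -0.5, 0.1]
finger_gap: 0.502
gripper_force: 0.0
```

Request:
{"op": "move_arm", "data": {
  "rows": [
    {"dp": [25,0,-50],"yaw": 0,"gripper": 0},
    {"dp": [25,0,-50],"yaw": 0,"gripper": 0}
  ]
}}

```text
clock: 6.27
position: [0.5547, 0.0577, 0.8763]
tool_rot: [[0.869, 0.109, 0.483], [0.097, -0.994, 0.049], [0.485, 0.004, -0.874]]
contact_force: [-0.7, 0.2, 0.4]
finger_gap: 0.501
gripper_force: 0.0
```

```bash
python3 st.py; cat > go.py <<'E'
# go.py x y z : dp (cm) in tool axes to bring the grasp point (19mm behind TCP) to world xyz
import sys,numpy as np
from cell import manip
s=manip.read_state(); R=np.array(s['tool_rot']); p=np.array(s['position'])
t=np.array([float(a) for a in sys.argv[1:4]])+R[:,2]*.019
print("clock",s['clock'],"grasp",(p-R[:,2]*.019).round(4),"dp",(R.T@(t-p)*100).round(2),"rows",np.linalg.norm(t-p)/.0417)
E
python3 go.py .5869 .1361 .30; python3 go.py .5869 .1361 .096
```

```text
6.2667 [0.5547 0.0577 0.8763] [-0.4276  0.2231  0.4566  0.4417 -0.1575  1.9858 -1.5684] 0.5006279271561357 [-0.7336  0.2029  0.3556]
[[ 0.8689  0.1085  0.4829]
 [ 0.0968 -0.9941  0.0492]
 [ 0.4854  0.004  -0.8743]]
clock 6.2667 grasp [0.5455 0.0568 0.893 ] dp [-24.42  -7.67  54.23] rows 14.380550483229706
clock 6.2667 grasp [0.5455 0.0568 0.893 ] dp [-34.32  -7.75  72.07] rows 19.23174476345738
```

Request:
{"op": "move_arm", "data": {
  "rows": [
    {"dp": [-34.3,-7.8,30],"yaw": 0,"gripper": 0},
    {"dp": [-34.3,-7.8,30],"yaw": 0,"gripper": 0},
    {"dp": [-34.3,-7.8,30],"yaw": 0,"gripper": 0},
    {"dp": [-34.3,-7.8,30],"yaw": 0,"gripper": 0},
    {"dp": [-34.3,-7.8,30],"yaw": 0,"gripper": 0},
    {"dp": [-34.3,-7.8,30],"yaw": 0,"gripper": 0},
    {"dp": [-34.3,-7.8,62],"yaw": 0,"gripper": 0},
    {"dp": [-34.3,-7.8,62],"yaw": 0,"gripper": 0},
    {"dp": [-34.3,-7.8,62],"yaw": 0,"gripper": 0},
    {"dp": [-34.3,-7.8,62],"yaw": 0,"gripper": 0},
    {"dp": [-34.3,-7.8,62],"yaw": 0,"gripper": 0},
    {"dp": [-34.3,-7.8,62],"yaw": 0,"gripper": 0},
    {"dp": [-34.3,-7.8,62],"yaw": 0,"gripper": 0},
    {"dp": [-34.3,-7.8,62],"yaw": 0,"gripper": 0},
    {"dp": [-34.3,-7.8,62],"yaw": 0,"gripper": 0},
    {"dp": [-34.3,-7.8,62],"yaw": 0,"gripper": 0},
    {"dp": [-34.3,-7.8,62],"yaw": 0,"gripper": 0},
    {"dp": [-34.3,-7.8,62],"yaw": 0,"gripper": 0}
  ]
}}

```text
clock: 7.77
position: [0.5453, 0.1317, 0.1752]
tool_rot: [[0.869, 0.109, 0.482], [0.096, -0.994, 0.05], [0.485, 0.003, -0.875]]
contact_force: [-0.3, -0.1, -0.7]
finger_gap: 0.504
gripper_force: 0.0
```

```bash
python3 st.py; python3 go.py .5869 .1361 .096; python3 - <<'E'
from cell import manip; import cv2,numpy as np
f=manip.grab_frame("wrist"); cv2.imwrite("pics/w1.png",f["image"]); np.savez("w1.npz",**f)
print(f["fx"],f["cx"],f["cy"],np.round(f["tool_from_camera"],3).tolist())
E
```

```text
7.7667 [0.5453 0.1317 0.1752] [-0.6859  0.1474  0.328   2.2364  0.293   0.2876 -2.0954] 0.5038575572491002 [-0.325  -0.1203 -0.7268]
[[ 0.8694  0.1086  0.4821]
 [ 0.0963 -0.9941  0.0502]
 [ 0.4847  0.0028 -0.8747]]
clock 7.7667 grasp [0.5361 0.1307 0.1918] dp [-1.800e-01 -1.000e-02  1.086e+01] rows 2.60408960409525
308.44976656333347 323.1027287412333 198.82126816701287 [[-0.0, -0.966, -0.26, 0.071], [1.0, -0.0, -0.0, -0.001], [0.0, -0.26, 0.966, -0.163], [0.0, 0.0, 0.0, 1.0]]
```

View pics/w1.png

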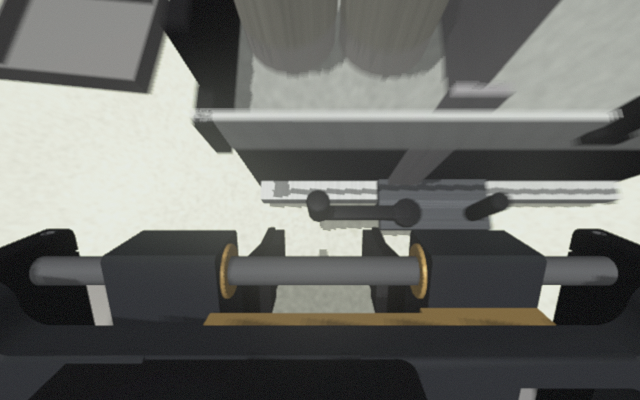

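The wrist view shows the knob top at (318,203), hub at (408,212) and post at (490,205). The fingers straddle column 322, in line with the knob.

```bash
python3 - <<'E'
from cell import manip; import numpy as np
f=np.load("w1.npz"); s=manip.read_state(); R=np.array(s['tool_rot']);p=np.array(s['position'])
T=np.eye(4);T[:3,:3]=R;T[:3,3]=p;T=T@f["tool_from_camera"];Ti=np.linalg.inv(T)
for n,q in (("knobtop",(.5869,.1361,.112)),("posttop",(.6024,-.0103,.112)),("hub",(.5947,.0548,.066))):
    c=Ti@np.array([*q,1]); print(n,f["fx"]*c[0]/c[2]+f["cx"],f["fy"]*c[1]/c[2]+f["cy"])
im=f["image"].astype(int).sum(2)
print("dark cols knob row203",np.where(im[203,290:360]<200)[0]+290)
E
```

```text
knobtop 322.56517490588266 189.54501479490352
posttop 512.4583630606073 190.75688370941498
hub 411.0771165257543 203.6450074680543
dark cols knob row203 [328]
```

Request:
{"op": "move_arm", "data": {
  "rows": [
    {"dp": [-0.2,0,4],"yaw": 0,"gripper": 0},
    {"dp": [-0.2,0,8],"yaw": 0,"gripper": 0},
    {"dp": [-0.2,0,10.8],"yaw": 0,"gripper": 0},
    {"dp": [-0.2,0,10.8],"yaw": 0,"gripper": 0},
    {"dp": [-0.2,0,10.8],"yaw": 0,"gripper": 0}
  ]
}}

```text
clock: 8.23
position: [0.6013, 0.1357, 0.0892]
tool_rot: [[0.879, 0.112, 0.463], [0.103, -0.994, 0.045], [0.465, 0.008, -0.885]]
contact_force: [0.9, -0.1, -0.6]
finger_gap: 0.498
gripper_force: 0.0
```

```bash
python3 st.py; python3 go.py .5869 .1361 .096
```

```text
8.2333 [0.6013 0.1357 0.0892] [-0.2425  0.3838 -0.1301  2.1545  0.9004  0.2131 -2.6577] 0.4982901075820776 [ 0.8523 -0.0838 -0.625 ]
[[ 0.8792  0.1115  0.4633]
 [ 0.1025 -0.9937  0.0447]
 [ 0.4654  0.0082 -0.8851]]
clock 8.2333 grasp [0.5925 0.1348 0.106 ] dp [-0.95 -0.2   0.63] rows 0.2777666091090055
```

Request:
{"op": "move_arm", "data": {
  "rows": [
    {"dp": [0,0,-4],"yaw": 0,"gripper": 0},
    {"dp": [0,0,-8],"yaw": 0,"gripper": 0},
    {"dp": [0,0,-12],"yaw": 0,"gripper": 0},
    {"dp": [0,0,-18],"yaw": -20,"gripper": 0},
    {"dp": [0,0,-18],"yaw": -20,"gripper": 0},
    {"dp": [0,0,-18],"yaw": -20,"gripper": 0}
  ]
}}

```text
clock: 8.73
position: [0.5155, 0.1295, 0.2564]
tool_rot: [[0.794, 0.381, 0.473], [0.409, -0.911, 0.046], [0.449, 0.157, -0.88]]
contact_force: [-0.2, 0.6, 0.9]
finger_gap: 0.501
gripper_force: 0.0
```

```bash
python3 st.py
```

```text
8.7333 [0.5155 0.1295 0.2564] [ 0.1164  0.0137 -0.5258  2.1458  0.3054  0.5289 -1.7733] 0.5012744689468246 [-0.1529  0.5619  0.8804]
[[ 0.7944  0.381   0.473 ]
 [ 0.4094 -0.9112  0.0465]
 [ 0.4487  0.1567 -0.8798]]
```

Request:
{"op": "move_arm", "data": {
  "rows": [
    {"dp": [0,0,0],"yaw": -162,"gripper": 0},
    {"dp": [0,0,0],"yaw": -162,"gripper": 0},
    {"dp": [0,0,0],"yaw": -162,"gripper": 0},
    {"dp": [0,0,0],"yaw": -162,"gripper": 0},
    {"dp": [0,0,0],"yaw": -162,"gripper": 0},
    {"dp": [0,0,0],"yaw": -162,"gripper": 0},
    {"dp": [0,0,0],"yaw": -162,"gripper": 0},
    {"dp": [0,0,0],"yaw": -162,"gripper": 0},
    {"dp": [0,0,0],"yaw": -162,"gripper": 0},
    {"dp": [0,0,0],"yaw": -162,"gripper": 0},
    {"dp": [0,0,0],"yaw": -162,"gripper": 0},
    {"dp": [0,0,0],"yaw": -162,"gripper": 0},
    {"dp": [0,0,0],"yaw": -162,"gripper": 0},
    {"dp": [0,0,0],"yaw": -162,"gripper": 0},
    {"dp": [0,0,0],"yaw": -162,"gripper": 0},
    {"dp": [0,0,0],"yaw": -162,"gripper": 0},
    {"dp": [0,0,0],"yaw": -162,"gripper": 0},
    {"dp": [0,0,0],"yaw": -162,"gripper": 0},
    {"dp": [0,0,0],"yaw": -162,"gripper": 0},
    {"dp": [0,0,0],"yaw": -162,"gripper": 0}
  ]
}}

```text
clock: 10.4
position: [0.515, 0.1286, 0.2516]
tool_rot: [[-0.868, 0.171, 0.466], [0.216, 0.975, 0.045], [-0.447, 0.14, -0.883]]
contact_force: [-0.2, 0.4, -0.3]
finger_gap: 0.498
gripper_force: 0.0
```

```bash
python3 st.py; python3 - <<'E'
import numpy as np
np.set_printoptions(precision=4,suppress=True)
f=np.load("w1.npz"); R=np.array([[.8694,.1086,.4821],[.0963,-.9941,.0502],[.4847,.0028,-.8747]]);p=np.array([.5453,.1317,.1752])
T=np.eye(4);T[:3,:3]=R;T[:3,3]=p;T=T@f["tool_from_camera"]
v,u=np.mgrid[0:400,0:640];z=f["z_map"]
P=np.stack([(u-f["cx"])/f["fx"]*z,(v-f["cy"])/f["fy"]*z,z],-1)@T[:3,:3].T+T[:3,3]
def r(n,u0,u1,v0,v1,z0,z1):
    q=P[v0:v1,u0:u1].reshape(-1,3); q=q[(q[:,2]>z0)&(q[:,2]<z1)]; print(n,len(q),q.mean(0),q.min(0),q.max(0))
r("knob",300,340,185,225,.105,.125); r("post",460,515,185,225,.105,.125); r("hub",385,425,195,230,.055,.075)
E
```

```text
10.4 [0.515  0.1286 0.2516] [ 0.1971  0.0263 -0.6071  2.145   0.3176  0.5288  0.7187] 0.49777659971330823 [-0.2257  0.4066 -0.276 ]
[[-0.868   0.1709  0.4663]
 [ 0.2163  0.9753  0.0452]
 [-0.447   0.1401 -0.8835]]
knob 468 [0.5856 0.1406 0.1119] [0.5767 0.1311 0.1053] [0.5957 0.1507 0.114 ]
post 369 [ 0.6021 -0.0066  0.1114] [ 0.5947 -0.0155  0.105 ] [ 0.6105 -0.0002  0.1141]
hub 1346 [0.5961 0.0594 0.0626] [0.5791 0.0381 0.055 ] [0.6163 0.0792 0.0688]
```

```bash
python3 go.py .586 .1385 .1
```

```text
clock 10.4 grasp [0.5061 0.1278 0.2683] dp [ 0.83  0.05 18.64] rows 4.47544215128926
```

Request:
{"op": "move_arm", "data": {
  "rows": [
    {"dp": [0.8,0,4],"yaw": -18,"gripper": 0},
    {"dp": [0.8,0,7],"yaw": -18,"gripper": 0},
    {"dp": [0.8,0,8],"yaw": -18,"gripper": 0},
    {"dp": [0.8,0,8],"yaw": -18,"gripper": 0},
    {"dp": [0.8,0,11],"yaw": -18,"gripper": 0},
    {"dp": [0.8,0,13],"yaw": -18,"gripper": 0}
  ]
}}

```text
clock: 10.9
position: [0.5703, 0.1361, 0.1333]
tool_rot: [[-0.878, -0.098, 0.468], [-0.087, 0.995, 0.045], [-0.47, -0.001, -0.882]]
contact_force: [0.1, -0.6, -0.5]
finger_gap: 0.497
gripper_force: 0.0
```

```bash
python3 st.py; python3 go.py .586 .1385 .1
```

```text
10.9 [0.5703 0.1361 0.1333] [ 0.0161  0.297  -0.4559  2.1758  0.9018  0.3425  0.4707] 0.4966284792656923 [ 0.0849 -0.5812 -0.5339]
[[-0.8781 -0.098   0.4683]
 [-0.0871  0.9952  0.0449]
 [-0.4704 -0.0013 -0.8824]]
clock 10.9 grasp [0.5614 0.1352 0.1501] dp [0.16 0.09 5.58] rows 1.3398616492673074
```

Well aligned. I'll go in and close.

Request:
{"op": "move_arm", "data": {
  "rows": [
    {"dp": [0.2,0.1,3],"yaw": 0,"gripper": 0},
    {"dp": [0.2,0.1,5.6],"yaw": 0,"gripper": 0},
    {"dp": [0.2,0.1,5.6],"yaw": 0,"gripper": 0},
    {"dp": [0.2,0.1,5.6],"yaw": 0,"gripper": 0}
  ]
}}

```text
clock: 11.23
position: [0.5934, 0.1399, 0.0821]
tool_rot: [[-0.879, -0.101, 0.465], [-0.09, 0.995, 0.045], [-0.468, -0.002, -0.884]]
contact_force: [0.1, -0.2, 0.4]
finger_gap: 0.498
gripper_force: 0.0
```

```bash
python3 st.py; python3 go.py .586 .1385 .1
```

```text
11.2333 [0.5934 0.1399 0.0821] [-0.1115  0.4032 -0.306   2.1665  1.1537  0.2665  0.2256] 0.4984558585872557 [ 0.069  -0.234   0.3762]
[[-0.8793 -0.1007  0.4655]
 [-0.0902  0.9949  0.045 ]
 [-0.4676 -0.0024 -0.8839]]
clock 11.2333 grasp [0.5846 0.1391 0.0989] dp [-0.17 -0.07 -0.03] rows 0.04544276034737106
```

Close on the knob with light force.

Request:
{"op": "move_arm", "data": {
  "rows": [
    {"dp": [-0.1,0,0],"yaw": 0,"gripper": -1},
    {"dp": [-0.1,0,0],"yaw": 0,"gripper": -1},
    {"dp": [-0.1,0,0],"yaw": 0,"gripper": -1},
    {"dp": [-0.1,0,0],"yaw": 0,"gripper": -1},
    {"dp": [-0.1,0,0],"yaw": 0,"gripper": -1}
  ],
  "force": 15
}}

```text
clock: 11.65
position: [0.5945, 0.1411, 0.0828]
tool_rot: [[-0.879, -0.104, 0.466], [-0.092, 0.995, 0.049], [-0.469, 0.0, -0.883]]
contact_force: [-1.5, 1.1, 4.4]
finger_gap: 0.224
gripper_force: 15.0
```

```bash
python3 st.py; cat > lev.py <<'E'
# lever arc: needed dp from knob angle a0 to given angles; yaw of the tool left alone
import sys,numpy as np
from cell import manip
s=manip.read_state(); R=np.array(s['tool_rot']); p=np.array(s['position']); a0=float(sys.argv[1])
y=6.2*np.pi/180; ex=np.array([np.cos(y),np.sin(y),0]); ey=np.array([-np.sin(y),np.cos(y),0])
k=lambda a:.085*(np.cos(a)*ey-np.sin(a)*ex)
for a in map(float,sys.argv[2:]): print(a,(R.T@(k(a)-k(a0))*100).round(2))
E
python3 lev.py 0 .1 .2 .3 .4 .5 .6 .7 .8
```

```text
11.65 [0.5945 0.1411 0.0828] [-0.106   0.404  -0.3119  2.1643  1.1527  0.265   0.2298] 0.22377515068376694 [-1.5067  1.1423  4.3568]
[[-0.8785 -0.1038  0.4663]
 [-0.0915  0.9946  0.049 ]
 [-0.4689  0.0004 -0.8833]]
0.1 [ 0.75 -0.05 -0.4 ]
0.2 [ 1.49 -0.18 -0.79]
0.3 [ 2.22 -0.39 -1.18]
0.4 [ 2.92 -0.68 -1.55]
0.5 [ 3.6  -1.06 -1.91]
0.6 [ 4.23 -1.5  -2.25]
0.7 [ 4.83 -2.02 -2.56]
0.8 [ 5.38 -2.6  -2.85]
```

Request:
{"op": "move_arm", "data": {
  "rows": [
    {"dp": [0.75,0,-0.4],"yaw": 0,"gripper": -1},
    {"dp": [1.5,-0.2,-0.8],"yaw": 0,"gripper": -1},
    {"dp": [2.2,-0.4,-1.2],"yaw": 0,"gripper": -1},
    {"dp": [2.9,-0.7,-1.55],"yaw": 0,"gripper": -1},
    {"dp": [3.6,-1.05,-1.9],"yaw": 0,"gripper": -1},
    {"dp": [3.6,-1.05,-1.9],"yaw": 0,"gripper": -1}
  ]
}}

```text
clock: 12.15
position: [0.5539, 0.1279, 0.0825]
tool_rot: [[-0.878, -0.108, 0.466], [-0.094, 0.994, 0.052], [-0.468, 0.002, -0.884]]
contact_force: [-4.9, 4.8, 6.2]
finger_gap: 0.226
gripper_force: 15.0
```

```bash
python3 st.py;python3 lev.py .5 .6 .7 .8
```

```text
12.15 [0.5539 0.1279 0.0825] [-0.1009  0.3516 -0.3126  2.2565  1.2771  0.2366  0.0946] 0.2256921545829207 [-4.9478  4.7837  6.2487]
[[-0.8785 -0.1076  0.4656]
 [-0.0943  0.9942  0.0518]
 [-0.4684  0.0016 -0.8835]]
0.6 [ 0.64 -0.44 -0.34]
0.7 [ 1.24 -0.96 -0.66]
0.8 [ 1.79 -1.54 -0.95]
```

Request:
{"op": "move_arm", "data": {
  "rows": [
    {"dp": [0.65,-0.45,-0.35],"yaw": 0,"gripper": -1},
    {"dp": [1.25,-0.95,-0.65],"yaw": 0,"gripper": -1},
    {"dp": [1.8,-1.5,-0.95],"yaw": 0,"gripper": -1},
    {"dp": [1.9,-1.6,-1.0],"yaw": 0,"gripper": -1},
    {"dp": [1.9,-1.6,-1.0],"yaw": 0,"gripper": -1}
  ]
}}

```text
clock: 12.57
position: [0.5355, 0.1079, 0.0824]
tool_rot: [[-0.879, -0.104, 0.466], [-0.092, 0.995, 0.048], [-0.468, -0.001, -0.883]]
contact_force: [-2.9, 2.8, 8.6]
finger_gap: 0.227
gripper_force: 15.0
```

```bash
python3 st.py
```

```text
12.5667 [0.5355 0.1079 0.0824] [-0.0365  0.3277 -0.3513  2.3029  1.362   0.228   0.0297] 0.22715316406561806 [-2.8879  2.7881  8.6054]
[[-0.8787 -0.1038  0.466 ]
 [-0.0921  0.9946  0.0479]
 [-0.4685 -0.0009 -0.8835]]
```

Request:
{"op": "move_arm", "data": {
  "rows": [
    {"dp": [0,-0.8,0],"yaw": 0,"gripper": -1},
    {"dp": [0,-1.6,0],"yaw": 0,"gripper": -1},
    {"dp": [0,-2.4,0],"yaw": 0,"gripper": -1},
    {"dp": [0,-3.2,0],"yaw": 0,"gripper": -1},
    {"dp": [0,-4,0],"yaw": 0,"gripper": -1},
    {"dp": [0,-4.8,0],"yaw": 0,"gripper": -1},
    {"dp": [0,-5.6,0],"yaw": 0,"gripper": -1},
    {"dp": [0,-6.4,0],"yaw": 0,"gripper": -1},
    {"dp": [0,-7.2,0],"yaw": 0,"gripper": -1},
    {"dp": [0,-7.8,0],"yaw": 0,"gripper": -1},
    {"dp": [0,-7.8,0],"yaw": 0,"gripper": -1}
  ]
}}

```text
clock: 13.48
position: [0.5442, 0.0287, 0.0824]
tool_rot: [[-0.879, -0.101, 0.466], [-0.09, 0.995, 0.045], [-0.468, -0.002, -0.883]]
contact_force: [0.2, 1.3, 6.5]
finger_gap: 0.221
gripper_force: 15.0
```

```bash
python3 st.py; python3 - <<'E'
from cell import manip; import cv2,numpy as np
t=manip.grab_frame("top"); np.savez("top1.npz",**t); s=manip.grab_frame("scene"); np.savez("scene1.npz",**s)
g=lambda i:cv2.convertScaleAbs(cv2.LUT(i,(255*(np.arange(256)/255)**.5).astype(np.uint8)),alpha=1.1)
A=cv2.resize(g(t["image"][85:205,255:355]),(500,600),interpolation=3); B=cv2.resize(g(s["image"][130:230,230:280+50]),(300,300),interpolation=3)
B=cv2.resize(g(s["image"][130:250,240:300+0]),(300,600),interpolation=3); B=cv2.resize(g(s["image"][125:245,250:310+0]),(300,600),interpolation=3)
B=cv2.resize(g(s["image"][130:250,270:330]),(300,600),interpolation=3)
cv2.imwrite("pics/b1.png",np.hstack([A,B]))
E
```

```text
13.4833 [0.5442 0.0287 0.0824] [ 0.3533  0.3596 -0.5767  2.2972  1.3831  0.2194  0.2034] 0.22133056999208264 [0.1688 1.2547 6.456 ]
[[-0.8789 -0.1012  0.4662]
 [-0.0904  0.9949  0.0455]
 [-0.4684 -0.0022 -0.8835]]
```

View pics/b1.png

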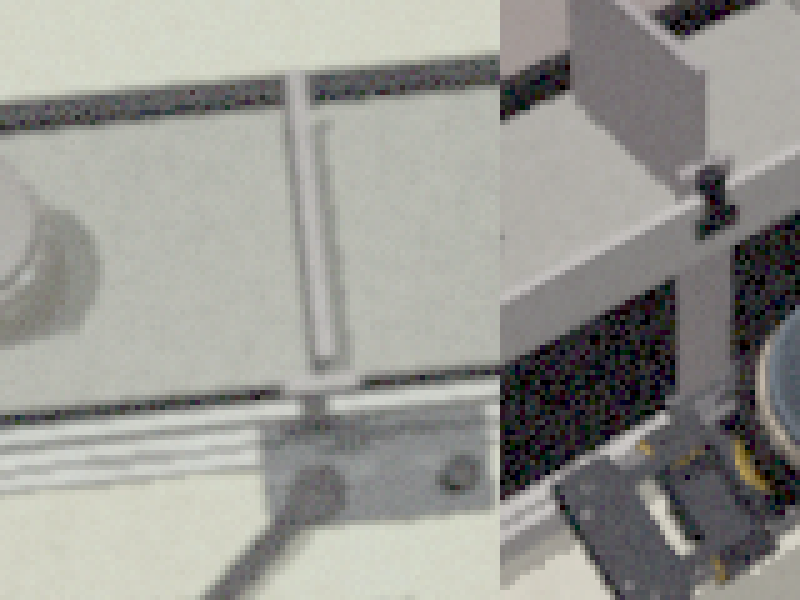

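Left (top view) shows the plate's front top end at about (327,362), its foot spanning 287–358 and the tab at 303–328 (row 398). Right (scene view) shows the plate corner at (705,70) and the tab top at (713,168), so they are nearly aligned.

```bash
python3 - <<'E'
from h import *
np.set_printoptions(precision=4,suppress=True)
t=dict(np.load("top1.npz")); s=dict(np.load("scene1.npz"))
tc=lambda u,v:(255-.4+u/5,85-.4+v/5); sc=lambda u,v:(270-.4+(u-500)/5,130-.4+v/5)
for deg in (5.8,6.4):
    y=np.radians(deg);ey=np.array([-np.sin(y),np.cos(y),0])
    print(deg,"plate top",ey@plane(t,*tc(327,362),.273),"foot",ey@plane(t,*tc(322.5,382),.187),"tab",ey@plane(t,*tc(315.5,398),.22),
    "tri tab",tri(ray(t,*tc(315.5,395)),ray(s,*sc(713,165)))[0]@ey,"tri plate",tri(ray(t,*tc(325,365)),ray(s,*sc(706,72)))[0]@ey)
    for f in (t,s):
        C=cloud(f);x,yy,z=np.moveaxis(C,-1,0); m=(z>.24)&(z<.278)&(x>.62)&(x<.75)&(yy<.05)&(yy>-.1)
        p=C[m]; r=p@ey; print(" plate cloud",len(p),np.percentile(r,[2,25,50,75,98]))
        m=(z>.212)&(z<.23)&(x<.645)&(x>.6)&(yy<.05)&(yy>-.1); p=C[m];print(" tab cloud",len(p),p.mean(0) if len(p) else '',np.percentile(p@ey,[5,50,95]) if len(p) else '')
im=t["image"].astype(int).sum(2)
for r in (161,162,163,164,165,166): print(r,im[r,310:332])
for r in (152,155): print(r,im[r,310:332])
E
```

```text
5.8 plate top -0.09072520576048071 foot -0.09236589399426581 tab -0.0873740987065108 tri tab -0.08880738994678758 tri plate -0.09009839070413635
 plate cloud 237 [-0.0919 -0.0901 -0.0882 -0.0864 -0.0856]
 tab cloud 84 [ 0.6334 -0.0235  0.2188] [-0.1009 -0.0868 -0.0765]
 plate cloud 370 [-0.0918 -0.0875 -0.0867 -0.0861 -0.0852]
 tab cloud 67 [ 0.6315 -0.0227  0.2185] [-0.1012 -0.0854 -0.076 ]
6.4 plate top -0.09733660424150253 foot -0.09901814938633802 tab -0.09391677523542621 tri tab -0.09534944076892914 tri plate -0.09669546060673705
 plate cloud 237 [-0.099  -0.0972 -0.0954 -0.0936 -0.093 ]
 tab cloud 84 [ 0.6334 -0.0235  0.2188] [-0.1076 -0.0933 -0.0831]
 plate cloud 370 [-0.0989 -0.0946 -0.0939 -0.0934 -0.0924]
 tab cloud 67 [ 0.6315 -0.0227  0.2185] [-0.1078 -0.092  -0.0825]
161 [247 267 304 341 360 349 336 342 339 331 335 322 320 317 323 308 238 117
  55  28  21  46]
162 [151 207 280 334 319 322 318 308 289 283 255 241 237 235 202 180 143  90
  68  85 112 126]
163 [ 64 151 215 216 226 203 190 199 187 172 176 183 185 192 176 185 205 213
 248 236 248 272]
164 [ 92 147 166 193 157 130 107 109 102 132 190 261 310 314 310 326 342 375
 402 408 411 414]
165 [259 271 287 306 248 171 111 123 118 124 239 349 412 422 413 406 405 415
 424 414 405 413]
166 [407 409 413 406 340 224 128 113 113 128 220 328 392 396 370 352 328 311
 293 288 268 260]
152 [323 323 322 321 313 285 203 201 286 340 347 284 220 193 215 272 311 325
 327 316 318 311]
155 [331 319 335 335 330 306 237 165 257 321 324 272 227 200 224 265 314 323
 327 323 320 307]
```

```bash
python3 lev.py .8 .7 .6 .5 .4 .3 .2 .1 0
```

```text
0.7 [-0.55  0.58  0.29]
0.6 [-1.14  1.1   0.6 ]
0.5 [-1.78  1.55  0.94]
0.4 [-2.45  1.93  1.29]
0.3 [-3.16  2.22  1.67]
0.2 [-3.88  2.44  2.05]
0.1 [-4.63  2.57  2.44]
0.0 [-5.37  2.62  2.84]
```

Request:
{"op": "move_arm", "data": {
  "rows": [
    {"dp": [0,0.2,0],"yaw": 0,"gripper": -1},
    {"dp": [-0.55,0.78,0.3],"yaw": 0,"gripper": -1},
    {"dp": [-1.15,1.3,0.6],"yaw": 0,"gripper": -1},
    {"dp": [-1.8,1.75,0.95],"yaw": 0,"gripper": -1},
    {"dp": [-2.45,2.1,1.3],"yaw": 0,"gripper": -1},
    {"dp": [-3.15,2.4,1.67],"yaw": 0,"gripper": -1},
    {"dp": [-3.9,2.6,2.05],"yaw": 0,"gripper": -1},
    {"dp": [-4.6,2.75,2.45],"yaw": 0,"gripper": -1},
    {"dp": [-5.4,2.8,2.85],"yaw": 0,"gripper": -1},
    {"dp": [-5.5,2.8,2.9],"yaw": 0,"gripper": -1},
    {"dp": [-5.5,2.8,2.9],"yaw": 0,"gripper": -1},
    {"dp": [-5.5,2.8,2.9],"yaw": 0,"gripper": -1}
  ]
}}

```text
clock: 14.58
position: [0.6022, 0.0576, 0.0815]
tool_rot: [[-0.881, -0.093, 0.464], [-0.087, 0.996, 0.034], [-0.465, -0.01, -0.885]]
contact_force: [-3.2, -7.1, 9.4]
finger_gap: 0.22
gripper_force: 15.0
```

```bash
python3 st.py; cat > chk.py <<'E'
from h import *
from cell import manip
np.set_printoptions(precision=4,suppress=True)
y=np.radians(6.1);ey=np.array([-np.sin(y),np.cos(y),0])
for n in("top","scene"):
    f=manip.grab_frame(n); np.savez(n+"2.npz",**f)
    C=cloud(f);x,yy,z=np.moveaxis(C,-1,0); m=(z>.24)&(z<.278)&(x>.62)&(x<.75)&(yy<.05)&(yy>-.1)
    p=C[m]; r=p@ey; print(n,"plate cloud",len(p),np.percentile(r,[2,25,50,75,98]))
    m=(z>.212)&(z<.23)&(x<.645)&(x>.6)&(yy<.05)&(yy>-.1); p=C[m];print(" tab cloud",len(p),np.percentile(p@ey,[5,50,95]))
    if n=="top":
        im=f["image"].astype(int).sum(2)
        for r in (148,152,155,165,166): print(r,im[r,310:332])
        for u,v,z in ((319.6,155,.273),(317.5,165.5,.221)): print(u,plane(f,u,v,z)@ey)
E
python3 chk.py
```

```text
14.5833 [0.6022 0.0576 0.0815] [ 0.3081  0.4492 -0.6116  2.1657  1.2681  0.3222  0.2995] 0.219651880898115 [-3.2218 -7.064   9.362 ]
[[-0.8809 -0.093   0.4641]
 [-0.0872  0.9956  0.0341]
 [-0.4652 -0.0104 -0.8851]]
top plate cloud 233 [-0.0935 -0.0918 -0.09   -0.0882 -0.0876]
 tab cloud 84 [-0.1025 -0.0895 -0.0783]
148 [329 320 327 326 254 198 236 321 337 317 257 211 224 289 327 325 330 327
 323 336 331 327]
152 [330 332 333 325 291 229 213 302 361 341 294 230 220 217 283 330 335 331
 336 333 315 326]
155 [336 344 339 339 324 268 199 269 325 325 283 213 211 232 282 334 337 322
 335 331 333 323]
165 [266 294 309 307 266 169 124  90 107 122 248 363 418 430 421 419 417 420
 413 416 418 412]
166 [429 416 420 417 350 217 151 111 100 136 237 341 400 404 389 365 342 319
 308 295 271 260]
319.6 -0.09367199653665965
317.5 -0.08993448907630504
scene plate cloud 351 [-0.0939 -0.0891 -0.0884 -0.0878 -0.0869]Traceback (most recent call last):
  File "chk.py", line 9, in <module>
    m=(z>.212)&(z<.23)&(x<.645)&(x>.6)&(yy<.05)&(yy>-.1); p=C[m];print(" tab cloud",len(p),np.percentile(p@ey,[5,50,95]))
                                                                                           ~~~~~~~~~~~~~^^^^^^^^^^^^^^^^
    return _quantile_unchecked(
        a, q, axis, out, overwrite_input, method, keepdims, weights)
    return _ureduce(a,
                    func=_quantile_ureduce_func,
    ...<5 lines>...
                    overwrite_input=overwrite_input,
                    method=method)
    r = func(a, **kwargs)
    result = _quantile(arr,
                       quantiles=q,
    ...<2 lines>...
                       out=out,
                       weights=wgt)
    slices_having_nans = np.isnan(arr[-1, ...])
                                  ~~~^^^^^^^^^
IndexError: index -1 is out of bounds for axis 0 with size 0
```

Request:
{"op": "move_arm", "data": {
  "rows": [
    {"dp": [0,0,0],"yaw": 0,"gripper": 0},
    {"dp": [0,0,0],"yaw": 0,"gripper": 0},
    {"dp": [0,0,0],"yaw": 0,"gripper": 0},
    {"dp": [0,0,-3],"yaw": 0,"gripper": 0},
    {"dp": [0,0,-7],"yaw": 0,"gripper": 0},
    {"dp": [0,0,-11],"yaw": 0,"gripper": 0},
    {"dp": [0,0,-14],"yaw": 0,"gripper": 0},
    {"dp": [0,0,-14],"yaw": 0,"gripper": 0}
  ]
}}

```text
clock: 15.35
position: [0.5373, 0.0557, 0.2095]
tool_rot: [[-0.877, -0.098, 0.47], [-0.088, 0.995, 0.042], [-0.472, -0.004, -0.882]]
contact_force: [0.7, -0.2, -0.4]
finger_gap: 0.497
gripper_force: 0.0
```

```bash
python3 st.py; sed -i 's/print(" tab cloud",len(p),np.percentile(p@ey,\[5,50,95\]))/print(len(p), p.mean(0)@ey if len(p) else "")/' chk.py; python3 chk.py; python3 - <<'E'
from h import *
np.set_printoptions(precision=4,suppress=True)
f=dict(np.load("top2.npz")); C=cloud(f);x,y,z=np.moveaxis(C,-1,0); m=(z>.1)&(z<.118)&(x>.55)&(x<.62)&(abs(y)<.1)
n,l,st,c=cv2.connectedComponentsWithStats(m.astype(np.uint8))
for i in range(1,n):
    if st[i,4]>10: print(st[i,4],C[l==i].mean(0))
E
```

```text
15.35 [0.5373 0.0557 0.2095] [ 0.7877  0.1847 -1.0815  2.1728  0.5696  0.4489  0.9601] 0.497452284254835 [ 0.7259 -0.2428 -0.4356]
[[-0.8773 -0.0977  0.4698]
 [-0.0882  0.9952  0.0423]
 [-0.4717 -0.0043 -0.8817]]
top plate cloud 233 [-0.0936 -0.0918 -0.09   -0.0882 -0.0876]
82 -0.08967522886091958
148 [319 332 339 320 256 202 243 323 342 322 252 199 226 285 328 336 336 331
 331 340 329 322]
152 [338 330 335 327 285 231 211 289 350 342 290 213 203 220 269 314 336 325
 328 320 318 316]
155 [332 334 336 338 325 263 198 274 325 332 284 226 204 228 278 323 327 336
 336 325 326 329]
165 [263 279 308 308 263 172 117 119 109 149 239 354 419 427 422 407 412 414
 420 420 413 407]
166 [414 421 422 410 356 223 120  87 121 141 234 338 406 406 385 370 348 323
 311 298 282 266]
319.6 -0.09367199653665965
317.5 -0.08993448907630504
scene plate cloud 373 [-0.0941 -0.0893 -0.0884 -0.0878 -0.0869]
25 -0.0854115820237061
42 [ 0.6116 -0.0908  0.112 ]
63 [0.5954 0.0576 0.112 ]
```

Request:
{"op": "move_arm", "data": {
  "rows": [
    {"dp": [29,7,-8.6],"yaw": 0,"gripper": 0},
    {"dp": [29,7,-8.6],"yaw": 0,"gripper": 0},
    {"dp": [29,7,-8.6],"yaw": 0,"gripper": 0},
    {"dp": [29,7,-8.6],"yaw": 0,"gripper": 0},
    {"dp": [29,7,-8.6],"yaw": 0,"gripper": 0},
    {"dp": [29,7,-8.6],"yaw": 0,"gripper": 0}
  ]
}}

```text
clock: 15.95
position: [0.3911, 0.0755, 0.1814]
tool_rot: [[-0.893, -0.1, 0.438], [-0.094, 0.995, 0.037], [-0.439, -0.008, -0.898]]
contact_force: [-0.7, -0.1, 0.1]
finger_gap: 0.501
gripper_force: 0.0
```

```bash
python3 st.py
```

```text
15.95 [0.3911 0.0755 0.1814] [ 0.9895 -0.2335 -1.161   2.4305 -0.4403  0.3789  1.8379] 0.5007533370640621 [-0.6921 -0.1174  0.0579]
[[-0.8934 -0.1004  0.4379]
 [-0.0936  0.9949  0.0371]
 [-0.4395 -0.0078 -0.8982]]
```

Request:
{"op": "move_arm", "data": {
  "rows": [
    {"dp": [30,0,-8],"yaw": 0,"gripper": 0},
    {"dp": [30,0,-8],"yaw": 0,"gripper": 0},
    {"dp": [30,0,-8],"yaw": 0,"gripper": 0}
  ]
}}

```text
clock: 16.2
position: [0.3504, 0.0801, 0.2028]
tool_rot: [[-0.905, -0.092, 0.414], [-0.089, 0.996, 0.027], [-0.415, -0.013, -0.91]]
contact_force: [0.3, 1.2, 0.2]
finger_gap: 0.5
gripper_force: 0.0
```

Request:
{"op": "move_arm", "data": {
  "rows": [
    {"dp": [30,0,-8],"yaw": 0,"gripper": 0},
    {"dp": [30,0,-8],"yaw": 0,"gripper": 0},
    {"dp": [30,0,-8],"yaw": 0,"gripper": 0}
  ]
}}

```text
clock: 16.45
position: [0.3245, 0.0936, 0.2165]
tool_rot: [[-0.916, -0.096, 0.39], [-0.096, 0.995, 0.021], [-0.391, -0.019, -0.92]]
contact_force: [0.2, 0.1, -0.0]
finger_gap: 0.499
gripper_force: 0.0
```

```bash
python3 st.py
```

```text
16.45 [0.3245 0.0936 0.2165] [ 0.2001 -0.3307 -0.5852  2.4472 -0.0876  0.5925  1.3398] 0.49923397596804553 [ 0.2072  0.0835 -0.0058]
[[-0.9156 -0.0964  0.3904]
 [-0.096   0.9952  0.0206]
 [-0.3905 -0.0186 -0.9204]]
```

Request:
{"op": "move_arm", "data": {
  "rows": [
    {"dp": [40,0,0],"yaw": 0,"gripper": 0},
    {"dp": [40,0,0],"yaw": 0,"gripper": 0}
  ]
}}

```text
clock: 16.62
position: [0.3014, 0.1145, 0.2161]
tool_rot: [[-0.927, -0.092, 0.364], [-0.097, 0.995, 0.006], [-0.363, -0.03, -0.931]]
contact_force: [-0.0, -0.4, 0.5]
finger_gap: 0.5
gripper_force: 0.0
```

Request:
{"op": "move_arm", "data": {
  "rows": [
    {"dp": [40,0,0],"yaw": 0,"gripper": 0},
    {"dp": [40,0,0],"yaw": 0,"gripper": 0}
  ]
}}

```text
clock: 16.78
position: [0.2696, 0.142, 0.2144]
tool_rot: [[-0.935, -0.087, 0.343], [-0.097, 0.995, -0.012], [-0.34, -0.045, -0.939]]
contact_force: [0.5, 0.0, -0.4]
finger_gap: 0.502
gripper_force: 0.0
```

Request:
{"op": "move_arm", "data": {
  "rows": [
    {"dp": [40,0,0],"yaw": 0,"gripper": 0},
    {"dp": [40,0,0],"yaw": 0,"gripper": 0}
  ]
}}

```text
clock: 16.95
position: [0.2226, 0.1729, 0.212]
tool_rot: [[-0.941, -0.081, 0.329], [-0.096, 0.995, -0.032], [-0.325, -0.062, -0.944]]
contact_force: [1.1, 1.9, -0.1]
finger_gap: 0.498
gripper_force: 0.0
```

```bash
python3 st.py
```

```text
16.95 [0.2226 0.1729 0.212 ] [-0.4675 -0.33   -0.5245  2.447   0.18    0.8286  0.5687] 0.4975665736719043 [ 1.0657  1.9348 -0.147 ]
[[-0.941  -0.0805  0.3288]
 [-0.0962  0.9949 -0.0318]
 [-0.3246 -0.0615 -0.9439]]
```

Request:
{"op": "move_arm", "data": {
  "rows": [
    {"dp": [-9,-14.7,3.5],"yaw": 0,"gripper": 0},
    {"dp": [-9,-14.7,3.5],"yaw": 0,"gripper": 0},
    {"dp": [-9,-14.7,3.5],"yaw": 0,"gripper": 0},
    {"dp": [-9,-14.7,3.5],"yaw": 0,"gripper": 0},
    {"dp": [-9,-14.7,3.5],"yaw": 0,"gripper": 0},
    {"dp": [-9,-14.7,3.5],"yaw": 0,"gripper": 0}
  ]
}}

```text
clock: 17.45
position: [0.3322, 0.0313, 0.2167]
tool_rot: [[-0.942, -0.075, 0.327], [-0.09, 0.995, -0.032], [-0.323, -0.059, -0.945]]
contact_force: [-0.9, -0.1, 0.2]
finger_gap: 0.501
gripper_force: 0.0
```

Request:
{"op": "move_arm", "data": {
  "rows": [
    {"dp": [30,0,0],"yaw": 0,"gripper": 0},
    {"dp": [30,0,0],"yaw": 0,"gripper": 0},
    {"dp": [30,0,0],"yaw": 0,"gripper": 0}
  ]
}}

```text
clock: 17.7
position: [0.3049, 0.0367, 0.2124]
tool_rot: [[-0.951, -0.075, 0.3], [-0.091, 0.995, -0.039], [-0.295, -0.065, -0.953]]
contact_force: [0.7, -0.5, 0.5]
finger_gap: 0.501
gripper_force: 0.0
```

```bash
python3 st.py
```

```text
17.7 [0.3049 0.0367 0.2124] [ 0.2005 -0.3328 -0.4526  2.4472 -0.0468  0.7093  1.436 ] 0.5009979144893871 [ 0.7031 -0.4745  0.5113]
[[-0.951  -0.0751  0.2999]
 [-0.091   0.9951 -0.0394]
 [-0.2954 -0.0647 -0.9532]]
```

```bash
python3 - <<'E'
from h import *
np.set_printoptions(precision=4,suppress=True)
for n in("top2","top0"):
    f=dict(np.load(n+".npz")); C=cloud(f);x,y,z=np.moveaxis(C,-1,0)
    for l,m in (("cans",(z>.293)&(z<.31)&(x>.64)&(x<.73)&(y<.22)&(y>.06)),("spare",(z>.112)&(z<.13)&(x>.42)&(x<.52)&(y<-.3)&(y>-.4))):
        p=C[m]; 
        if l=="cans": mid=(p[:,1].min()+p[:,1].max())/2; G=(p[p[:,1]>mid],p[p[:,1]<=mid])
        else: G=(p,)
        for g in G:
            (c,r)=cv2.minEnclosingCircle(g[:,:2].astype(np.float32)); print(n,l,len(g),g.mean(0),"circ",np.array(c),r)
E
python3 go.py .469 -.351 .22; python3 st.py
```

```text
top2 cans 706 [0.6791 0.1672 0.3008] circ [0.6797 0.1678] 0.026966027915477753
top2 cans 689 [0.6833 0.1076 0.3009] circ [0.684  0.1079] 0.027150122448801994
top2 spare 468 [ 0.4693 -0.3498  0.1206] circ [ 0.4694 -0.3509] 0.027560612186789513
top0 cans 708 [0.6791 0.1672 0.3008] circ [0.6796 0.1681] 0.027316750958561897
top0 cans 694 [0.6833 0.1075 0.3009] circ [0.6841 0.1079] 0.027256784960627556
top0 spare 469 [ 0.4694 -0.3496  0.1205] circ [ 0.4687 -0.3511] 0.027552282437682152
clock 17.7 grasp [0.2992 0.0375 0.2305] dp [-12.3  -39.86   7.63] rows 10.169600904771412
17.7 [0.3049 0.0367 0.2124] [ 0.2005 -0.3328 -0.4526  2.4472 -0.0468  0.7093  1.436 ] 0.5009979144893871 [ 0.7031 -0.4745  0.5113]
[[-0.951  -0.0751  0.2999]
 [-0.091   0.9951 -0.0394]
 [-0.2954 -0.0647 -0.9532]]
```

Request:
{"op": "move_arm", "data": {
  "rows": [
    {"dp": [-11.7,-39.7,7.6],"yaw": 10,"gripper": 1},
    {"dp": [-11.7,-39.7,7.6],"yaw": 10,"gripper": 1},
    {"dp": [-11.7,-39.7,7.6],"yaw": 10,"gripper": 1},
    {"dp": [-11.7,-39.7,7.6],"yaw": 10,"gripper": 1},
    {"dp": [-11.7,-39.7,7.6],"yaw": 10,"gripper": 1},
    {"dp": [-11.7,-39.7,7.6],"yaw": 10,"gripper": 1},
    {"dp": [-11.7,-39.7,7.6],"yaw": 10,"gripper": 1},
    {"dp": [-11.7,-39.7,7.6],"yaw": 10,"gripper": 1},
    {"dp": [-11.7,-39.7,7.6],"yaw": 10,"gripper": 1},
    {"dp": [-11.7,-39.7,7.6],"yaw": 10,"gripper": 1},
    {"dp": [-11.7,-39.7,7.6],"yaw": 10,"gripper": 1},
    {"dp": [-11.7,-39.7,7.6],"yaw": 10,"gripper": 1}
  ]
}}

```text
clock: 18.7
position: [0.4726, -0.3493, 0.1989]
tool_rot: [[-0.95, 0.087, 0.298], [0.08, 0.996, -0.037], [-0.3, -0.011, -0.954]]
contact_force: [0.5, -0.2, -0.5]
finger_gap: 0.998
gripper_force: 0.0
```

```bash
python3 st.py; cat > tcp.py <<'E'
import sys,numpy as np
from cell import manip
s=manip.read_state(); R=np.array(s['tool_rot']); d=np.array([float(a) for a in sys.argv[1:4]])-s['position']
print("dp",(R.T@d*100).round(2),"rows",np.linalg.norm(d)/.0417)
E
python3 tcp.py .469 -.3505 .109
```

```text
18.7 [ 0.4726 -0.3493  0.1989] [ 0.4947  0.2352  0.1772  1.9779 -0.3105  0.6906  2.3629] 0.9975482517615303 [ 0.4829 -0.2334 -0.4796]
[[-0.9504  0.0874  0.2984]
 [ 0.08    0.9961 -0.0369]
 [-0.3004 -0.0112 -0.9537]]
dp [ 3.04 -0.05  8.47] rows 2.1587007576749486
```

Request:
{"op": "move_arm", "data": {
  "rows": [
    {"dp": [2.9,0,4],"yaw": 0,"gripper": 1},
    {"dp": [2.9,0,7],"yaw": 0,"gripper": 1},
    {"dp": [2.9,0,8.5],"yaw": 0,"gripper": 1},
    {"dp": [2.9,0,8.5],"yaw": 0,"gripper": 1},
    {"dp": [2.9,0,8.5],"yaw": 0,"gripper": 1}
  ]
}}

```text
clock: 19.12
position: [0.4697, -0.3471, 0.1104]
tool_rot: [[-0.95, 0.084, 0.3], [0.077, 0.996, -0.034], [-0.302, -0.009, -0.953]]
contact_force: [0.1, -0.1, 1.6]
finger_gap: 1.004
gripper_force: 0.0
```

```bash
python3 st.py; python3 tcp.py .4705 -.3505 .109
```

```text
19.1167 [ 0.4697 -0.3471  0.1104] [ 0.5494  0.351   0.1193  2.0651 -0.4222  0.4994  2.4934] 1.0036130675747281 [ 0.0553 -0.1448  1.6276]
[[-0.9502  0.084   0.3002]
 [ 0.0772  0.9964 -0.0342]
 [-0.302  -0.0093 -0.9533]]
dp [-0.06 -0.33  0.17] rows 0.08936782216349612
```

Request:
{"op": "move_arm", "data": {
  "rows": [
    {"dp": [-0.05,-0.35,0.15],"yaw": 0,"gripper": 1},
    {"dp": [-0.05,-0.35,0.15],"yaw": 0,"gripper": -1},
    {"dp": [-0.05,-0.35,0.15],"yaw": 0,"gripper": -1},
    {"dp": [-0.05,-0.35,0.15],"yaw": 0,"gripper": -1},
    {"dp": [-0.05,-0.35,0.15],"yaw": 0,"gripper": -1},
    {"dp": [-0.05,-0.35,0.15],"yaw": 0,"gripper": -1},
    {"dp": [-0.05,-0.35,0.15],"yaw": 0,"gripper": -1}
  ],
  "force": 40
}}

```text
clock: 19.7
position: [0.47, -0.3537, 0.1103]
tool_rot: [[-0.949, 0.088, 0.303], [0.08, 0.996, -0.037], [-0.305, -0.011, -0.952]]
contact_force: [0.1, 1.5, 1.6]
finger_gap: 0.627
gripper_force: 0.7
```

```bash
python3 st.py; python3 - <<'E'
from cell import manip
import numpy as np
s=manip.read_state();print(s['finger_gap']*87,s['gripper_force']);R=np.array(s['tool_rot'])
print("up 25cm",(R.T@[0,0,.25]*100).round(2))
E
```

```text
19.7 [ 0.47   -0.3537  0.1103] [ 0.5606  0.3561  0.1178  2.0578 -0.4264  0.4996  2.5026] 0.626745004710917 [0.1439 1.4808 1.5774]
[[-0.949   0.0878  0.3029]
 [ 0.0803  0.9961 -0.0371]
 [-0.3049 -0.0109 -0.9523]]
54.526815409849775 0.7060257132252445
up 25cm [ -7.62  -0.27 -23.81]
```

Request:
{"op": "move_arm", "data": {
  "rows": [
    {"dp": [0,0,0],"yaw": 0,"gripper": -1},
    {"dp": [0,0,0],"yaw": 0,"gripper": -1},
    {"dp": [0,0,0],"yaw": 0,"gripper": -1},
    {"dp": [-0.3,0,-1],"yaw": 0,"gripper": -1},
    {"dp": [-0.6,0,-2],"yaw": 0,"gripper": -1},
    {"dp": [-1.2,0,-4],"yaw": 0,"gripper": -1},
    {"dp": [-1.2,0,-4],"yaw": 0,"gripper": -1}
  ],
  "force": 40
}}

```text
clock: 20.28
position: [0.4704, -0.3549, 0.1554]
tool_rot: [[-0.948, 0.088, 0.307], [0.079, 0.996, -0.041], [-0.309, -0.015, -0.951]]
contact_force: [0.9, -1.9, -4.4]
finger_gap: 0.603
gripper_force: 40.0
```

```bash
python3 st.py; python3 - <<'E'
from h import *
from cell import manip
np.set_printoptions(precision=4,suppress=True)
print(manip.read_state()['gripper_force'])
f=manip.grab_frame("scene"); C=cloud(f);x,y,z=np.moveaxis(C,-1,0)
g=cv2.convertScaleAbs(cv2.LUT(f["image"][130:250,370:530],(255*(np.arange(256)/255)**.5).astype(np.uint8)),alpha=1.1)
cv2.imwrite("pics/l1.png",cv2.resize(g,(800,600),interpolation=3))
E
python3 tcp.py .6931 -.0 .38
```

```text
20.2833 [ 0.4704 -0.3549  0.1554] [ 0.5265  0.2909  0.1575  2.0235 -0.3734  0.5893  2.4426] 0.6034700756854507 [ 0.9157 -1.8797 -4.359 ]
[[-0.9477  0.0883  0.3067]
 [ 0.0795  0.996  -0.0413]
 [-0.3092 -0.0148 -0.9509]]
39.9712614686905
dp [-25.28  36.95 -16.11] rows 11.410245169106988
```

View pics/l1.png

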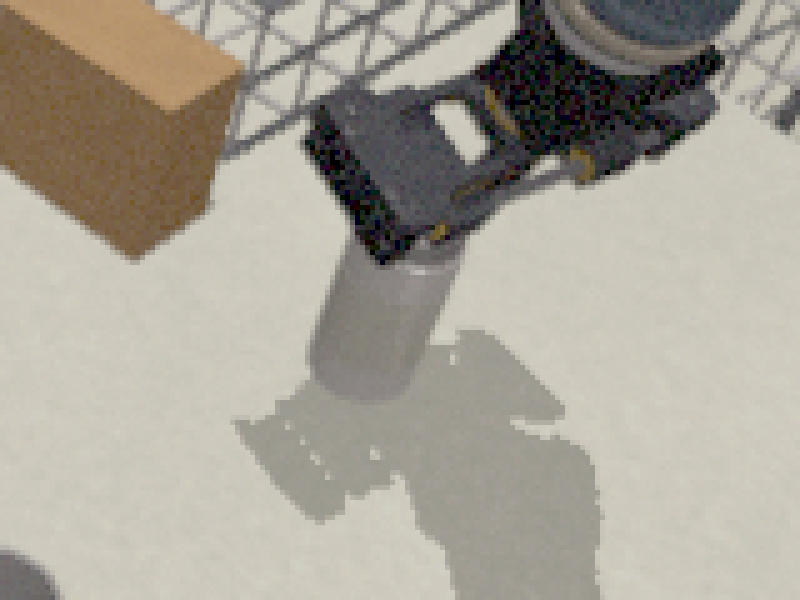

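Request:
{"op": "move_arm", "data": {
  "rows": [
    {"dp": [-1.2,0,-3.6],"yaw": 0,"gripper": -1},
    {"dp": [-2.4,0,-7.2],"yaw": 0,"gripper": -1},
    {"dp": [-3.6,-0.1,-10.8],"yaw": 0,"gripper": -1},
    {"dp": [-4.8,-0.2,-14.4],"yaw": 0,"gripper": -1},
    {"dp": [-6,-0.3,-18],"yaw": 0,"gripper": -1},
    {"dp": [-8.2,-0.4,-25.2],"yaw": 0,"gripper": -1},
    {"dp": [-26.2,40.4,-19.9],"yaw": 0,"gripper": -1},
    {"dp": [-26.2,40.4,-19.9],"yaw": 0,"gripper": -1},
    {"dp": [-26.2,40.4,-19.9],"yaw": 0,"gripper": -1},
    {"dp": [-26.2,40.4,-19.9],"yaw": 0,"gripper": -1},
    {"dp": [-26.2,40.4,-19.9],"yaw": 0,"gripper": -1},
    {"dp": [-26.2,40.4,-19.9],"yaw": 0,"gripper": -1},
    {"dp": [-26.2,40.4,-19.9],"yaw": 0,"gripper": -1},
    {"dp": [-26.2,40.4,-19.9],"yaw": 0,"gripper": -1},
    {"dp": [-26.2,40.4,-19.9],"yaw": 0,"gripper": -1},
    {"dp": [-26.2,40.4,-19.9],"yaw": 0,"gripper": -1},
    {"dp": [-26.2,40.4,-19.9],"yaw": 0,"gripper": -1},
    {"dp": [-26.2,40.4,-19.9],"yaw": 0,"gripper": -1},
    {"dp": [-26.2,40.4,-19.9],"yaw": 0,"gripper": -1},
    {"dp": [-26.2,40.4,-19.9],"yaw": 0,"gripper": -1}
  ]
}}

```text
clock: 22.0
position: [0.6925, 0.0352, 0.4143]
tool_rot: [[-0.95, 0.088, 0.299], [0.08, 0.996, -0.038], [-0.301, -0.012, -0.954]]
contact_force: [1.0, -0.5, -5.2]
finger_gap: 0.601
gripper_force: 40.0
```

```bash
python3 st.py; python3 tcp.py .693 .035 .33;  python3 tcp.py .693 .035 .2925; python3 - <<'E'
from h import *
from cell import manip
np.set_printoptions(precision=4,suppress=True)
f=manip.grab_frame("scene"); np.savez("s3.npz",**f); t=manip.grab_frame("top")
g=lambda i:cv2.convertScaleAbs(cv2.LUT(i,(255*(np.arange(256)/255)**.5).astype(np.uint8)),alpha=1.1)
cv2.imwrite("pics/p1.png",np.hstack([cv2.resize(g(f["image"][70:230,200:360]),(400,400),interpolation=3),cv2.resize(g(t["image"][70:230,200:360]),(400,400),interpolation=3)]))
E
```

```text
22.0 [0.6925 0.0352 0.4143] [-0.0848  0.2512 -0.0829  1.4487  0.1167  1.1509  1.2909] 0.6008378291016927 [ 1.0045 -0.4508 -5.161 ]
[[-0.9503  0.0876  0.2986]
 [ 0.0798  0.9961 -0.0381]
 [-0.3008 -0.0124 -0.9536]]
dp [2.49 0.09 8.06] rows 2.022639005100354
dp [ 3.62  0.14 11.63] rows 2.9219081470379775
```

View pics/p1.png

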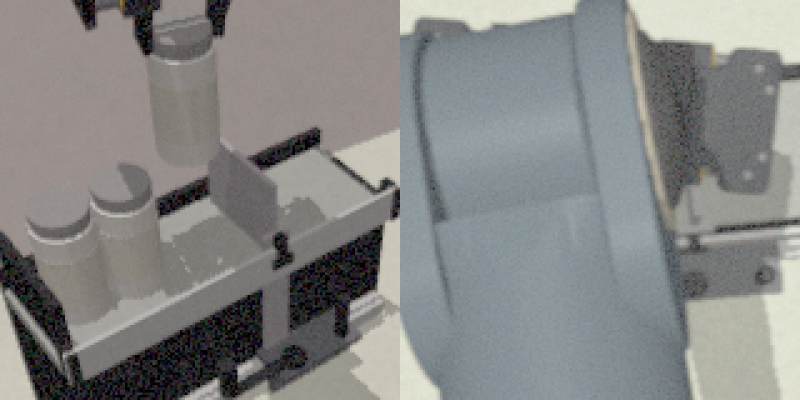

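The scene half (left) shows the spare upright at (185,100) above the gap, beside can_b (125,220) and the plate (245,200). The arm hides the top view, so I'll measure the spare against can_b from the scene depth.

```bash
cat > cyl.py <<'E'
from h import *
from scipy.optimize import least_squares
def cyl(f,c0,z0,z1,r=.029):
    C=cloud(f).reshape(-1,3); m=(C[:,2]>z0)&(C[:,2]<z1)&(np.hypot(C[:,0]-c0[0],C[:,1]-c0[1])<.036); p=C[m]
    s=least_squares(lambda q:np.hypot(p[:,0]-q[0],p[:,1]-q[1])-r,c0,loss='soft_l1',f_scale=.001); return len(p),s.x
E
python3 - <<'E'
from cyl import *
np.set_printoptions(precision=4,suppress=True)
f=dict(np.load("s3.npz"))
for z in((.315,.345),(.345,.375),(.375,.40)): print("spare",z,cyl(f,(.692,.035),*z))
for z in((.2,.24),(.24,.275)): print("b",cyl(f,(.684,.108),*z)); 
print("a",cyl(f,(.6795,.1676),.2,.275))
C=cloud(f).reshape(-1,3); p=C[(np.hypot(C[:,0]-.692,C[:,1]-.035)<.033)&(C[:,2]>.28)]; print(p[:,2].min(),np.percentile(p[:,2],[1,3]))
E
```

```text
spare (0.315, 0.345) (296, array([0.6913, 0.0358]))
spare (0.345, 0.375) (318, array([0.6911, 0.0357]))
spare (0.375, 0.4) (301, array([0.6913, 0.0354]))
b (299, array([0.6834, 0.1076]))
b (297, array([0.6836, 0.1076]))
a (679, array([0.6791, 0.167 ]))
0.30364907017072773 [0.3074 0.3107]
```

Request:
{"op": "move_arm", "data": {
  "rows": [
    {"dp": [0.9,0,2.9],"yaw": 0,"gripper": -1},
    {"dp": [1.8,0.05,5.8],"yaw": 0,"gripper": -1},
    {"dp": [2.4,0.05,7.8],"yaw": 0,"gripper": -1},
    {"dp": [2.9,0.1,9.4],"yaw": 0,"gripper": -1},
    {"dp": [3.2,0.1,10.4],"yaw": 0,"gripper": -1},
    {"dp": [3.4,0.1,11.1],"yaw": 0,"gripper": -1},
    {"dp": [3.55,0.1,11.5],"yaw": 0,"gripper": -1},
    {"dp": [3.6,0.1,11.6],"yaw": 0,"gripper": -1},
    {"dp": [3.6,0.1,11.6],"yaw": 0,"gripper": -1}
  ]
}}

```text
clock: 22.85
position: [0.6945, 0.035, 0.2962]
tool_rot: [[-0.949, 0.088, 0.304], [0.081, 0.996, -0.037], [-0.306, -0.011, -0.952]]
contact_force: [0.0, 0.3, -4.6]
finger_gap: 0.6
gripper_force: 40.0
```

```bash
python3 st.py; cat > m.py <<'E'
from cyl import *
from cell import manip
np.set_printoptions(precision=4,suppress=True)
f=manip.grab_frame("scene")
for n,c in(("spare",(.692,.035)),("b",(.684,.108)),("a",(.6795,.1676))):
    print(n,*[cyl(f,c,*z)[1] for z in((.205,.235),(.24,.275))])
E
python3 m.py
```

```text
22.85 [0.6945 0.035  0.2962] [-0.0836  0.3051 -0.083   1.6399  0.1399  0.9023  1.2548] 0.5998145729389716 [ 0.0308  0.2774 -4.5704]
[[-0.9486  0.088   0.3039]
 [ 0.0806  0.9961 -0.037 ]
 [-0.306  -0.0107 -0.952 ]]
spare [0.6922 0.0358] [0.6924 0.0357]
b [0.6833 0.1076] [0.6835 0.1077]
a [0.679  0.1668] [0.679 0.167]
```

Request:
{"op": "move_arm", "data": {
  "rows": [
    {"dp": [0.06,0,0.2],"yaw": 0,"gripper": -1},
    {"dp": [0.12,0,0.38],"yaw": 0,"gripper": -1},
    {"dp": [0.15,0,0.48],"yaw": 0,"gripper": -1},
    {"dp": [0.15,0,0.48],"yaw": 0,"gripper": -1},
    {"dp": [0.15,0,0.48],"yaw": 0,"gripper": -1}
  ]
}}

```text
clock: 23.32
position: [0.6943, 0.0352, 0.2905]
tool_rot: [[-0.949, 0.088, 0.303], [0.08, 0.996, -0.037], [-0.305, -0.011, -0.952]]
contact_force: [-0.5, 1.0, -4.5]
finger_gap: 0.604
gripper_force: 40.0
```

```bash
python3 st.py|head -1
```

```text
23.3167 [0.6943 0.0352 0.2905] [-0.0841  0.309  -0.0828  1.6474  0.1414  0.8919  1.2531] 0.604083723139634 [-0.5164  0.9736 -4.53  ]
```

Request:
{"op": "move_arm", "data": {
  "rows": [
    {"dp": [0.03,0,0.1],"yaw": 0,"gripper": -1},
    {"dp": [0.06,0,0.2],"yaw": 0,"gripper": -1},
    {"dp": [0.06,0,0.2],"yaw": 0,"gripper": -1},
    {"dp": [0.06,0,0.2],"yaw": 0,"gripper": -1}
  ]
}}

```text
clock: 23.65
position: [0.6953, 0.0352, 0.2905]
tool_rot: [[-0.948, 0.088, 0.306], [0.08, 0.996, -0.037], [-0.309, -0.01, -0.951]]
contact_force: [-1.2, -0.6, 5.8]
finger_gap: 0.602
gripper_force: 40.0
```

```bash
python3 st.py|head -1
```

```text
23.65 [0.6953 0.0352 0.2905] [-0.0841  0.309  -0.0826  1.6481  0.1422  0.8875  1.2524] 0.601512774067455 [-1.1849 -0.5799  5.7535]
```

Request:
{"op": "move_arm", "data": {
  "rows": [
    {"dp": [0,0,0],"yaw": 0,"gripper": 0.25},
    {"dp": [0,0,0],"yaw": 0,"gripper": 0.3},
    {"dp": [0,0,0],"yaw": 0,"gripper": 0.32},
    {"dp": [0,0,0],"yaw": 0,"gripper": 0.32}
  ]
}}

```text
clock: 23.98
position: [0.6942, 0.0351, 0.2879]
tool_rot: [[-0.949, 0.088, 0.302], [0.08, 0.996, -0.037], [-0.304, -0.011, -0.952]]
contact_force: [-0.5, -0.5, 1.1]
finger_gap: 0.657
gripper_force: 0.0
```

```bash
python3 st.py|head -1; python3 m.py
```

```text
23.9833 [0.6942 0.0351 0.2879] [-0.0841  0.3108 -0.0827  1.6507  0.1419  0.8874  1.2523] 0.6566381240419923 [-0.5044 -0.4551  1.1026]
spare [0.6918 0.0362] [0.6922 0.0361]
b [0.6832 0.1076] [0.6835 0.1076]
a [0.6789 0.1669] [0.6793 0.1669]
```

Request:
{"op": "move_arm", "data": {
  "rows": [
    {"dp": [-0.2,0,-0.6],"yaw": 0,"gripper": 0.32},
    {"dp": [-0.5,0,-1.5],"yaw": 0,"gripper": 0.32},
    {"dp": [-0.9,0,-3],"yaw": 0,"gripper": 0.32},
    {"dp": [-1.8,0,-6],"yaw": 0,"gripper": 0.32},
    {"dp": [-2.4,0,-10],"yaw": 0,"gripper": 0.32},
    {"dp": [-2.4,0,-14],"yaw": 0,"gripper": 0.32},
    {"dp": [-2.4,0,-18],"yaw": 0,"gripper": 0.32},
    {"dp": [8,0,-20],"yaw": 0,"gripper": 0.32},
    {"dp": [8,0,-20],"yaw": 0,"gripper": 0.32},
    {"dp": [16,-15,-18],"yaw": 0,"gripper": 0.32},
    {"dp": [16,-15,-18],"yaw": 0,"gripper": 0.32},
    {"dp": [16,-15,-18],"yaw": 0,"gripper": 0.32},
    {"dp": [16,-15,-18],"yaw": 0,"gripper": 0.32},
    {"dp": [16,-15,-18],"yaw": 0,"gripper": 0.32},
    {"dp": [16,-15,-18],"yaw": 0,"gripper": 0.32}
  ]
}}

```text
clock: 25.28
position: [0.472, -0.0991, 0.4131]
tool_rot: [[-0.948, 0.095, 0.303], [0.087, 0.995, -0.04], [-0.305, -0.011, -0.952]]
contact_force: [0.7, 0.4, -0.8]
finger_gap: 0.658
gripper_force: 0.0
```

```bash
python3 st.py|head -1; python3 m.py; python3 chk.py | grep -v '^1'; python3 - <<'E'
from h import *
np.set_printoptions(precision=4,suppress=True)
for n in("top0","top2"):
    f=dict(np.load(""+n+".npz")); C=cloud(f);x,y,z=np.moveaxis(C,-1,0); print(n,[C[(z>.055)&(z<.08)&(abs(y+.07)<.06)&(x>.38)&(x<.5)].mean(0), C[(z>.11)&(z<.135)&(x>.55)&(x<.8)&(y<-.2)&(y>-.4)].mean(0), C[(z>.12)&(z<.16)&(x>.35)&(x<.55)&(y>.25)].mean(0)])
    cv2.imwrite("pics/"+n+"f.png",f["image"])
m=(z>.1)&(z<.118)&(x>.55)&(x<.62)&(abs(y)<.1)
k,l,st,c=cv2.connectedComponentsWithStats(m.astype(np.uint8))
print([C[l==i].mean(0) for i in range(1,k) if st[i,4]>10])
E
```

```text
25.2833 [ 0.472  -0.0991  0.4131] [ 0.0512 -0.1427  0.0564  1.8711  0.0164  1.1026  1.5803] 0.6581892343772298 [ 0.6829  0.4279 -0.8232]
spare [0.6919 0.0361] [0.6921 0.0361]
b [0.6832 0.1076] [0.6835 0.1075]
a [0.6789 0.1668] [0.6792 0.1671]
top plate cloud 324 [-0.0934 -0.0911 -0.0886 -0.0627 -0.0255]
83 -0.08991238030192347
 332 328 331 326]
 333 329 317 314]
 329 327 330 323]
 428 415 414 403]
 318 294 274 272]
319.6 -0.09367199653665965
317.5 -0.08993448907630504
scene plate cloud 507 [-0.094  -0.0888 -0.0879 -0.0466 -0.023 ]
74 -0.08943941643275007
top0 [array([ 0.4329, -0.0706,  0.0644]), array([ 0.7015, -0.3531,  0.1255]), array([0.4778, 0.3232, 0.1436])]
top2 [array([ 0.4627, -0.0574,  0.065 ]), array([ 0.7018, -0.353 ,  0.1254]), array([0.4777, 0.323 , 0.143 ])]
[array([ 0.6117, -0.0908,  0.1117]), array([0.5954, 0.0576, 0.112 ])]
```

View pics/top2f.png

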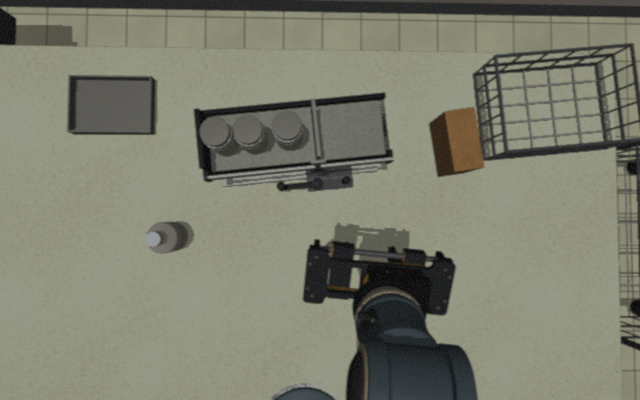

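The top view shows three canisters in line at (217,132), (250,130) and (288,128). The plate is at the tab (317,160), the lever is parallel to the rail, and the gripper (380,265) is clear; it partly hides the cup, which nothing touched. Handing in.

```bash
python3 -c "
from cell import manip
print(manip.hand_in())"
```

```text
the job is handed in; nothing more can be done
None
```

I handed the job in and got no verdict back: the lever is closed, the stop plate is about 1–2 mm from the tab's centre, and the spare stands upright with a 14 mm gap to can_b; can_a, can_b, the bottle and the carton are where they started, and the cup, partly hidden by the arm in the last picture, was not touched.

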